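# Start the fern jar in the heated propagator

### The arm

A 6-joint arm with a two-finger parallel gripper is mounted at the origin on the work surface. World frame = base frame: x ahead of the robot, y to its left, z up, the work surface at z = 0. Lengths are in mm, angles in rad, forces in N, time in s.
With the tool pointing down it reaches from about 350 to 975 mm from the base axis. Payload 7.1 kg.
Tool frame: the origin (TCP) lies at the very end of the fingers, on their centre line; the grasp point (between the pads) lies 19 mm behind it; z points along the fingers, y is the direction in which the jaws open and shut (so a half turn about z gives the same grasp; the last joint's range is limited). The gripper opens to 88 mm and grips with 3 to 60 N. Pads are 20 mm wide; open, the fingers measure 115 mm over their backs; the gripper's body (75 mm by 178 mm) begins 61 mm behind the grasp point.
Start: joints at [1.145, 0.423, 1.63, -0, 1.089, -0.019], TCP at [247.263, 573.991, 222.675] pointing down, gripper open.
Joint ranges: [-3, 3], [-0.9, 2.11], [0.09, 2.58], [-1.31, 4.45], [0.11, 2.69], [-2.54, 2.54]. Speed limits (rad/s): [2.39, 2.39, 3.01, 3.14, 3.14, 3.14].

### API

Orientations are given as a rotation vector (axis times angle).
In Python, from workcell import monitor, vision, order, find_in, regions_of, place_of gives the robot as it stands. The module is installed in compiled form; this text tells all that it offers.
- The arm moves only by the tool carry_out, never from a script. Its argument "targets" is a list of rows, each a list of 3 entries, a list of its own where there are three numbers: the turn, a rotation vector about the world's x, y, z in degrees, then the shift along the world's x, y, z in mm, then the finger opening in mm, from 0 to 87.8. In form: [[[rx, ry, rz], [x, y, z], hand], ...]. A call has 1 to 10 rows; each row is the pose to reach, as a shift and turn from the pose commanded when the call began; what a row does not reach only later rows make up. A row lasts 1/12 s, in which the tool goes at most 41.7 mm and 7.16 degrees, less where a joint would pass 70% of its speed; a pose out of reach is approached as far as the arm can. A call with a gripper value outside its range is refused whole. The fingers move at their own pace and stop on an object; the grip force is fixed at half the most. Time passes only in rows, so rows that repeat a pose let the fingers close. It gives the time, the measured TCP pose, the force and the opening at its end, in the units of the state.
- monitor.get_obs(): the state, without advancing time (a new reading comes with each control period).
- vision.get_image(name): name is "side" or "top"; returns the picture (400x640x3 uint8, red, green, blue); there is no depth.
- vision.camera_model(name): a dict with "K" (3x3 intrinsics, pixels), "rvec" (rotation vector, rad) and "tvec" (3), from world to camera coordinates, as OpenCV has them. Camera axes: x right, y down, z forward; pixel columns grow to the right and rows downward; lengths in mm; the calibration is good to about 2 mm. A picture is of the moment at which its call begins. camera_model takes no time and is no camera call.
- order.close_job(): hands the job in, once; it reports no verdict.
Trained networks look in the newest picture that a camera, given by its name, has taken for a name from the list of things; names that differ only in an ending like _2 or _b are one class to them, and where a whole thing is asked for, a point or a joint stands for the part that bears it (a point fixed in the world has none). Each returns a list of dicts, best first, with "confidence" (0 to 1); they miss things now and then, are a little off and sometimes report something else, mostly with a low value. They report only what shows in the picture. A call takes as long as a camera call. They do not tell look-alikes from the thing itself.
- find_in(query, camera): "point" ([x, y, z] in mm, in the coordinates of the camera as it stood for that picture, good to about 4 mm: the middle of the surface that is visible of it).
- regions_of(query, camera): "mask" (400x640 bool, what is visible of it).
- place_of(query, camera): "point" ([x, y, z] in mm, in the coordinates of the camera as it stood for that picture, good to about 4 mm: a listed point, or the origin of a listed thing).
The state is a dict: "t": time; "qpos": joint angles; "qvel": joint speeds; "joint_torque": joint torques, N m; "ee_pos": TCP position; "orientation": TCP orientation; "ft_force": force on the tool from outside, world axes, zero at the start; "moment": the same for the moment, N m; "width": finger opening in mm.
Only numpy, scipy, OpenCV 4.12 (cv2) and the standard library are available. Lean on these libraries where they do the work, as an engineer would, in place of code of your own. Each camera call takes 0.05 s, during which the arm holds its last target.

### The job

Get the fern jar going in the propagator: stand the lidded glass jar upright in the ring at the middle of the heating plate, then set the clear dome down over it and twist the dome clockwise (seen from above) until its two tabs are fully home under the two black keepers. Once it is locked, switch the propagator on at the red rocker. Put the jar and dome down rather than dropping them, and leave the other things on the table where they are.

Things in the scene. Friction and masses are not known exactly. Their poses are not given: they have to be found in the camera images.
- propagator: Electric propagator base, does not move. Origin on the dome axis at table level, z up. Grey round housing, radius 95 mm, flat top at 32 mm: the dome's rim rests on it. In its middle a bevelled aluminium heating plate, radius 54 mm, top at 38 mm, which centres the dome with 2.5 mm play. A grey control box 110 mm wide and 32 mm high sticks out to -x, to 170 mm from the origin.
- plate_centre (a point): Middle of the heating plate's upper face, 38 mm above the table, on the dome axis; z up, axes parallel to the base's. A black ring, radius 36 mm, round it marks where the jar stands.
- keeper_left (a point): Top of the middle of the black keeper on the base's +y side, 79 mm from the axis, 46 mm above the table. Each keeper is an inverted L, 48 mm long, open towards the axis: lip 70 to 88 mm from the axis with its underside 9.5 mm above the housing top, outer wall at 82 to 88 mm. Seen from above its anticlockwise end is open and its clockwise end is closed by a stop.
- keeper_right (a point): The same on the black keeper on the base's -y side (the same keeper turned by half a turn). The gaps between the keepers face the base's -x and +x.
- dome: Loose clear plastic dome, about 0.28 kg, hollow, open below. Origin at the centre of its lower rim, z up. Green rim radius 63 mm, 6 mm thick; room inside: radius 53 mm at half height, 107 mm high. Two green tabs, 6 mm thick and 34 mm wide, stick out at +x and -x to 78 mm from the axis. Half a turn leaves it the same. Light friction only.
- dome_handle (a point): Middle of the green bar handle on the dome, 133 mm above the rim on its axis; z up, x along the bar, which points at the tabs. The bar is 64 mm long, 18 mm wide (dome's y), 36 mm high, from 116 to 151 mm above the rim. The dome sits flat with the bar 36 to 140 degrees anticlockwise of the line through the keepers (60 is handy); locked, the bar lies on that line, stops 1 degree on.
- jar: Loose closed glass jar with a flat wooden lid, a fern on a moss ball inside; 62 mm across, 88 mm high with lid, about 0.26 kg, round and straight-sided. Origin at the centre of its underside, z up. The lid does not come off. (The other glass jar is open, with a cutting sticking out.)
- switch (a joint): Red rocker switch, angle in rad: 0 off, 0.4 fully on; stays where left. 60 mm long along the base's y, 30 mm wide, on the control box 140 mm from the base origin towards -x; pivots at its middle, 46 mm above the table. When off, its end towards the base's +y stands up; pushing that end down about 9 mm (about 3 N) switches on.
- switch_press (a point): Point on the upper face of the rocker, 22 mm from its pivot, on the end to push (about 55 mm above the table when off). Push straight down here.
- stake_pot: Bystander: terracotta pot, 114 mm across and 100 mm high, holding an upright bamboo stake with a blue spring clip, 221 mm high in all. Origin under its centre.
- trowel: Bystander: steel trowel with a wooden handle, 300 mm long, lying along its x. Origin under its middle.
- dibber: Bystander: green plastic dibber with a T handle, 175 mm long, lying along its x. Origin under its middle.
- open_jar: Bystander: open glass jar with a cutting, 68 mm across, 95 mm high (130 mm with leaves). Origin under its centre.
- mister: Bystander: white spray mister with a blue head, 72 mm across, 182 mm high. Origin under its centre.
- small_pot: Bystander: small empty terracotta pot, 86 mm across, 75 mm high. Origin under its centre.
Not all that is in view belongs to the job. Leave any blue, pink or yellow look-alike of the jar alone.

How it is judged:
By the outcome, as a careful person would: the job done as asked, in the order asked, and still so for the second after the job is handed in, with the robot touching nothing.
It also fails if it takes over 66 s, if anything falls off the work surface, if the arm or the gripper's body presses on something with over 40 N, if the wrist force passes 120 N, or if a joint passes its speed limit or range.

## Working session

There is one attempt and no reset: what is moved stays moved. The work goes in short steps, Python scripts to look and compute and a tool call to move; the robot and the scene stay as the last step left them, time stands still between calls to the robot, and variables do not carry over. Pictures are saved under pics/ and viewed, and the job is handed in when it is done.

Besides the shell and the picture viewer there is one more tool, called after "Call:" in YAML: its name, and indented under it one key for each argument. carry_out: Moves the arm, as the interface text tells. Its arguments: {"type":"object","properties":{"targets":{"type":"array","items":{"type":"array"}}},"required":["targets"]}

```bash
mkdir -p pics; python3 - <<'E'
from workcell import monitor, vision
import cv2
o=monitor.get_obs(); print(o)
for n in("side","top"):
    im=vision.get_image(n); cv2.imwrite(f"pics/{n}0.png",im[:,:,::-1]); print(vision.camera_model(n))
E
```

```text
{'t': 0.0, 'qpos': array([ 1.14500484e+00,  4.23832895e-01,  1.63066262e+00,  8.27535912e-06,
        1.08861093e+00, -1.90006991e-02]), 'qvel': array([-0.00048503,  0.00065249, -0.00103868,  0.00031804, -0.00125053,
        0.0025779 ]), 'joint_torque': array([-2.91651158e-03, -5.44642532e+01, -2.73645955e+01,  6.43275375e-02,
        2.30089843e-02, -1.26802602e-04]), 'ee_pos': array([247.03928985, 573.51091189, 221.91741994]), 'orientation': array([-6.34525666e-01, -3.07649695e+00,  2.31650537e-03]), 'ft_force': array([-0.00841267,  0.40665056, -0.12836872]), 'moment': array([-0.00522923, -0.01870686,  0.00481212]), 'width': 87.68009793283221}
{'K': array([[506.25084095,   0.        , 321.07515283],
       [  0.        , 506.25084095, 203.89715708],
       [  0.        ,   0.        ,   1.        ]]), 'rvec': array([ 2.19437689, -0.35268385,  0.14599362]), 'tvec': array([-540.57524236,  187.01751353, 1519.87763548])}
{'K': array([[437.04436335,   0.        , 322.03523756],
       [  0.        , 437.04436335, 197.8506099 ],
       [  0.        ,   0.        ,   1.        ]]), 'rvec': array([ 2.13148702, -2.17859468,  0.14279289]), 'tvec': array([  -1.90715832,  579.58255105, 1485.06582486])}
```

View pics/side0.png

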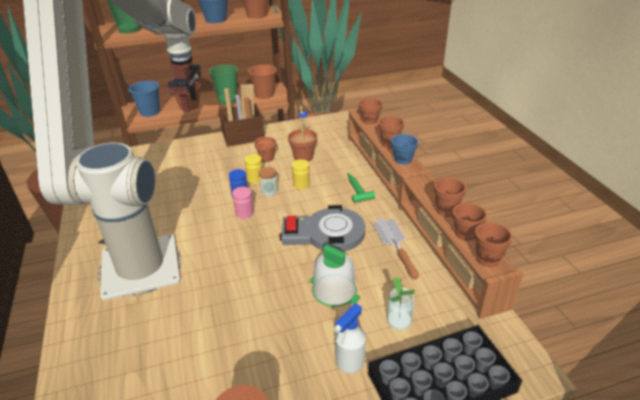

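View pics/top0.png

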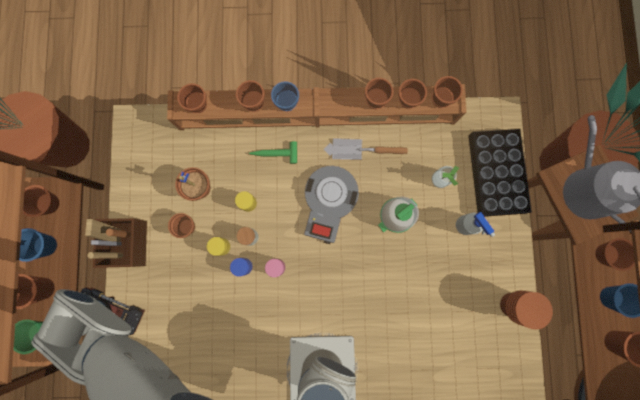

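```bash
cat > h.py <<'E'
import numpy as np, cv2
from workcell import monitor, vision, order, find_in, regions_of, place_of
def cam(n):
    m=vision.camera_model(n); R=cv2.Rodrigues(np.array(m["rvec"]))[0]; return m["K"],R,np.array(m["tvec"])
def w(n,p):
    K,R,t=cam(n); return R.T@(np.array(p)-t)
def pix(n,P):
    K,R,t=cam(n); q=K@(R@np.array(P,float)+t); return q[:2]/q[2]
def ray(n,uv,z):
    K,R,t=cam(n); d=R.T@np.linalg.inv(K)@np.array([uv[0],uv[1],1.]); c=-R.T@t
    return c+d*(z-c[2])/d[2]
E
python3 - <<'E'
from h import *
for n in("top","side"):
    vision.get_image(n)
    for q in("propagator","plate_centre","keeper_left","keeper_right","dome","dome_handle","jar","switch_press","stake_pot","mister","open_jar","small_pot","trowel","dibber"):
        print(n,q,[(round(d["confidence"],2),w(n,d["point"]).round(),pix(n,w(n,d["point"])).round()) for d in place_of(q,n)[:3]])
E
```

```text
top propagator [(0.71, array([602., -47.,   2.]), array([331., 193.]))]
top plate_centre [(0.65, array([601., -48.,  36.]), array([331., 192.])), (0.61, array([ 757., -179.,   -5.]), array([366., 150.]))]
top keeper_left []
top keeper_right [(0.81, array([ 577., -125.,   46.]), array([354., 198.]))]
top dome [(0.61, array([ 522., -282.,    4.]), array([398., 214.]))]
top dome_handle [(0.92, array([ 520., -280.,  134.]), array([404., 210.])), (0.27, array([750., 142.,  -2.]), array([278., 154.]))]
top jar [(0.88, array([451., 243.,  -2.]), array([250., 237.])), (0.83, array([419., 344.,   3.]), array([221., 247.])), (0.8, array([349., 146.,   1.]), array([277., 266.]))]
top switch_press [(0.43, array([472.,  11.,  54.]), array([315., 229.])), (0.19, array([ 645., -441.,    1.]), array([440., 179.]))]
top stake_pot [(0.96, array([633., 418.,  -7.]), array([201., 187.]))]
top mister [(0.66, array([ 476., -517.,    5.]), array([465., 225.]))]
top open_jar [(0.85, array([ 643., -438.,    2.]), array([440., 179.]))]
top small_pot [(0.67, array([494., 469.,   1.]), array([186., 226.]))]
top
[... 1027 characters left out ...]
 -168.,    3.]), array([395., 246.])), (0.45, array([ 640., -440.,    2.]), array([398., 321.]))]
side stake_pot [(0.7, array([629., 426.,   0.]), array([303., 158.])), (0.18, array([492., 473.,   1.]), array([267., 158.]))]
side mister [(0.76, array([ 474., -514.,    2.]), array([348., 361.]))]
side open_jar [(0.66, array([ 641., -439.,   -2.]), array([398., 322.])), (0.32, array([ 515., -280.,  133.]), array([333., 256.]))]
side small_pot [(0.91, array([494., 469.,  -0.]), array([267., 158.])), (0.27, array([ 518., -277.,  132.]), array([334., 255.]))]
side trowel [(0.62, array([ 759., -169.,    3.]), array([397., 246.]))]
side dibber [(0.9, array([753., 146.,  -0.]), array([358., 191.]))]
```

```bash
python3 - <<'E'
from h import *
a=vision.get_image("top");b=vision.get_image("side")
def crop(im,x,y,W,H,s,n): cv2.imwrite(n,cv2.resize(im[y:y+H,x:x+W,::-1],None,fx=s,fy=s,interpolation=cv2.INTER_CUBIC))
crop(a,210,160,230,120,3.4,"pics/topz.png")
crop(b,220,140,180,180,3.3,"pics/sidez.png")
for n in("top","side"):
    for q in ("jar",):
        for d in place_of(q,n): print(n,q,round(d["confidence"],2),w(n,d["point"]).round(),pix(n,w(n,d["point"])).round())
        for d in regions_of(q,n):
            ys,xs=np.nonzero(d["mask"]); print(n,round(d["confidence"],2),xs.min(),xs.max(),ys.min(),ys.max())
E
```

```text
top jar 0.79 [344. 149.  -4.] [277. 267.]
top jar 0.76 [419. 343.   4.] [221. 247.]
top jar 0.71 [450. 242.  -1.] [250. 237.]
top jar 0.61 [573. 247.  -1.] [249. 203.]
top jar 0.61 [ 522. -283.    3.] [398. 213.]
top jar 0.55 [350. 264.   2.] [244. 266.]
top 0.89 238 258 227 243
top 0.65 231 252 257 275
top 0.65 266 285 259 275
top 0.63 207 230 237 254
top 0.6 235 257 191 211
side jar 0.94 [572. 252.  -0.] [301. 185.]
side jar 0.9 [349. 271.  -1.] [240. 194.]
side jar 0.8 [422. 350.   2.] [255. 178.]
side jar 0.79 [343. 155.   1.] [244. 213.]
side jar 0.32 [474.  16.  56.] [291. 216.]
side 0.84 233 252 187 217
side 0.78 245 263 154 183
side 0.69 292 309 159 188
side 0.62 260 278 166 196
side 0.57 228 247 168 193
```

View pics/topz.png

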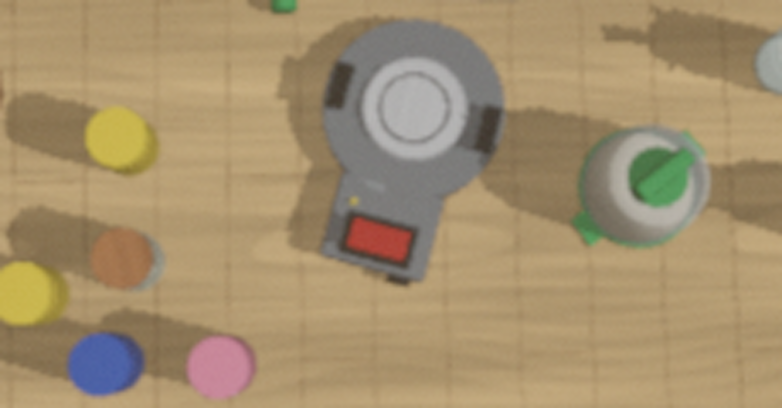

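View pics/sidez.png

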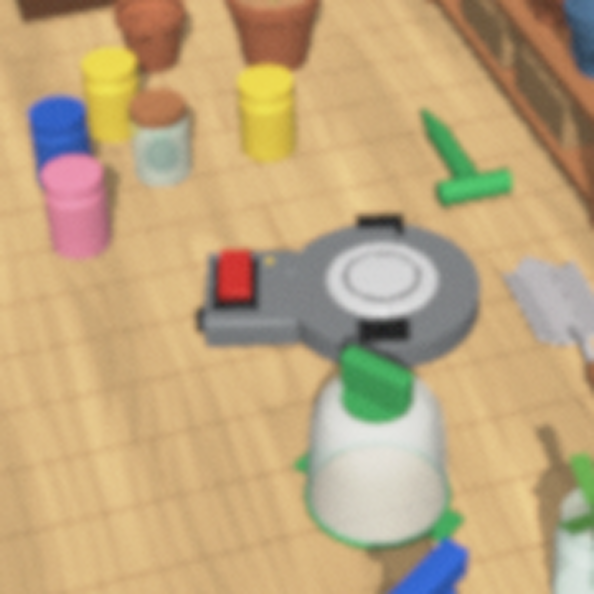

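```bash
python3 - <<'E'
from h import *
f=lambda x,y:(210+(x+.5)/3.4-.5,160+(y+.5)/3.4-.5)
g=lambda x,y:(220+(x+.5)/3.3-.5,140+(y+.5)/3.3-.5)
print("lid top",ray("top",f(121,258),88).round(1), "side",ray("side",g(160,106),88).round(1))
print("ring top",ray("top",f(414,108),38).round(1),"side",ray("side",g(382,276),38).round(1))
kl,kr=ray("top",f(340,86),46),ray("top",f(488,129),46); print("keepers",kl.round(1),kr.round(1),"mid",((kl+kr)/2).round(1),np.degrees(np.arctan2(*(kl-kr)[1::-1])))
kl,kr=ray("side",g(380,222),46),ray("side",g(384,327),46); print("keepers",kl.round(1),kr.round(1),"mid",((kl+kr)/2).round(1),np.degrees(np.arctan2(*(kl-kr)[1::-1])))
a,b=ray("top",f(640,196),151),ray("top",f(690,155),151); print("bar",a.round(1),b.round(1),((a+b)/2).round(1),np.degrees(np.arctan2(*(b-a)[1::-1])))
a,b=ray("side",g(345,352),151),ray("side",g(412,383),151); print("barside",a.round(1),b.round(1),((a+b)/2).round(1),np.degrees(np.arctan2(*(b-a)[1::-1])))
a,b=ray("top",f(585,232),3),ray("top",f(698,138),3); print("tabs",a.round(1),b.round(1),((a+b)/2).round(1),np.degrees(np.arctan2(*(b-a)[1::-1])))
a,b=ray("side",g(300,464),3),ray("side",g(455,523),3); print("tabsside",a.round(1),b.round(1),((a+b)/2).round(1),np.degrees(np.arctan2(*(b-a)[1::-1])))
o=[]
for n in("top","side"):
    vision.get_image(n)
    for q in("plate_centre","keeper_left","keeper_right","dome","dome_handle","switch_press"):
        r=place_of(q,n)
        if r: print(n,q,round(r[0]["confidence"],2),w(n,r[0]["point"]).round(1))
E
```

```text
lid top [451.9 244.1  88. ] side [453.7 241.9  88. ]
ring top [601.3 -47.8  38. ] side [602.1 -43.2  38. ]
keepers [624.5  27.5  46. ] [ 576.9 -122.5   46. ] mid [600.7 -47.5  46. ] 72.37638948036209
keepers [624.5  28.   46. ] [ 576.8 -122.7   46. ] mid [600.7 -47.4  46. ] 72.43853278854851
bar [ 496.5 -255.8  151. ] [ 534.3 -304.8  151. ] [ 515.4 -280.3  151. ] -52.34443304070239
barside [ 498.3 -255.4  151. ] [ 537.  -307.3  151. ] [ 517.6 -281.4  151. ] -53.26697032430092
tabs [ 472.4 -223.1    3. ] [ 568.2 -345.4    3. ] [ 520.3 -284.3    3. ] -51.92545953849641
tabsside [ 464.7 -223.4    3. ] [ 567.8 -330.5    3. ] [ 516.3 -276.9    3. ] -46.09902318750916
top plate_centre 0.61 [599.3 -43.7  37.7]
top keeper_left 0.59 [619.9  31.2  46.7]
top keeper_right 0.56 [ 578.7 -124.7   47.6]
top dome 0.89 [ 518.8 -280.8    4.8]
top dome_handle 0.93 [ 519.3 -278.3  134.4]
top switch_press 0.47 [472.7  13.6  55.6]
side plate_centre 0.65 [603.  -45.6  38.7]
side keeper_left 0.92 [626.4  31.8  43.7]
side keeper_right 0.69 [ 582.6 -120.6   48.8]
side dome 0.71 [ 5.204e+02 -2.809e+02 -5.000e-01]
side dome_handle 0.73 [ 517.8 -277.7  130.9]
side switch_press 0.45 [474.1  16.5  54.2]
```

Call:
carry_out:
  targets:
    - [[0,0,-3],[15,-25,0],87]
    - [[0,0,-5],[37,-60,0],87]
    - [[0,0,-8],[60,-97,0],87]
    - [[0,0,-10],[82,-133,0],87]
    - [[0,0,-12],[105,-170,0],87]
    - [[0,0,-15],[127,-206,0],87]
    - [[0,0,-18],[150,-242,0],87]
    - [[0,0,-20],[172,-278,0],87]
    - [[0,0,-22],[192,-310,0],87]
    - [[0,0,-22],[205.2,-331,0],87]

```text
t: 3.43
ee_pos: [453.8, 240.2, 223.0]
orientation: [1.214, 2.897, 0.0]
ft_force: [-0.8, 0.9, 0.5]
width: 87.0
```

Call:
carry_out:
  targets:
    - [[0,0,0],[0,0,-15],87]
    - [[0,0,0],[0,0,-45],87]
    - [[0,0,0],[0,0,-80],87]
    - [[0,0,0],[0,0,-105],87]
    - [[0,0,0],[0,0,-115],87]
    - [[0,0,0],[0,0,-115],87]

```text
t: 3.93
ee_pos: [451.1, 242.2, 105.7]
orientation: [-1.209, -2.896, 0.005]
ft_force: [1.0, 0.1, 0.0]
width: 86.9
```

```bash
cat >> h.py <<'E'
def crop(n,x,y,W,H,s,f):
    im=vision.get_image(n); cv2.imwrite("pics/"+f,cv2.resize(im[y:y+H,x:x+W,::-1],None,fx=s,fy=s,interpolation=cv2.INTER_CUBIC))
E
python3 - <<'E'
from h import *
crop("side",220,100,140,120,5,"s1.png"); crop("top",200,180,140,110,5,"t1.png"); o=monitor.get_obs(); print(o["ee_pos"],o["orientation"],o["ft_force"])
E
```

```text
[452.96030255 243.3327726  108.34195449] [1.20968287e+00 2.89899941e+00 5.97958397e-04] [-0.31639966 -0.08714941  1.0064942 ]
```

View pics/s1.png

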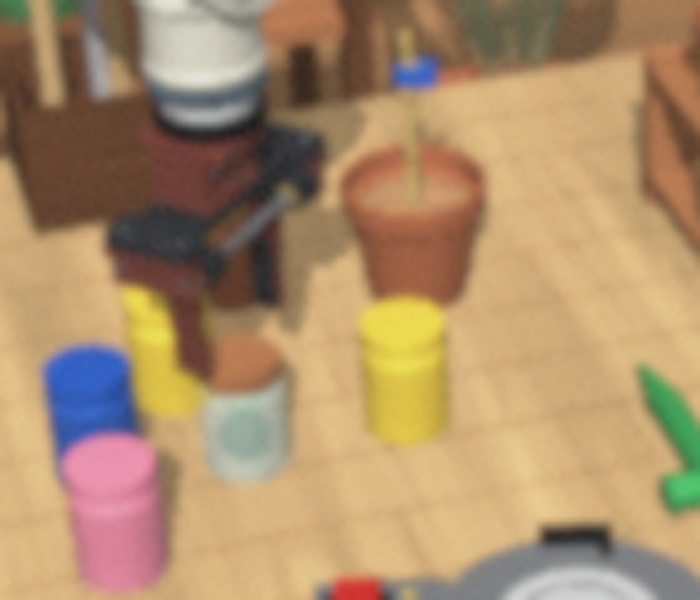

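View pics/t1.png

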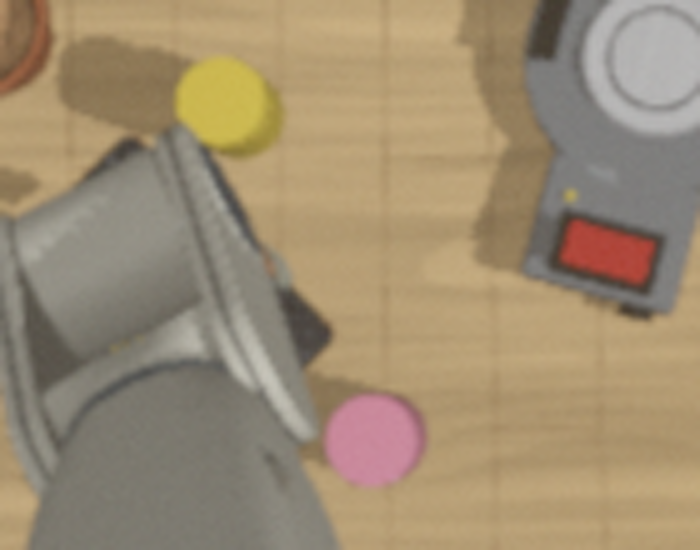

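```bash
python3 - <<'E'
from h import *
T=lambda P:((pix("side",P)-[220,100]+.5)*5-.5).round()
print(T([453,243.3,108.3]),T([453,243.3,88]),"tips",T([453-31-4,243-31-4,108]),T([453+35,243+35,108]))
E
```

```text
[239. 335.] [241. 360.] tips [200. 372.] [277. 301.]
```

Call:
carry_out:
  targets:
    - [[0,0,0],[0,0,-15],87]
    - [[0,0,0],[0,0,-37],87]
    - [[0,0,0],[0,0,-58],87]
    - [[0,0,0],[0,0,-70],87]
    - [[0,0,0],[0,0,-73],87]
    - [[0,0,0],[0,0,-73],87]
    - [[0,0,0],[0,0,-73],70]
    - [[0,0,0],[0,0,-73],58]
    - [[0,0,0],[0,0,-73],50]
    - [[0,0,0],[0,0,-73],50]

```text
t: 4.87
ee_pos: [453.5, 243.5, 35.6]
orientation: [1.21, 2.898, 0.003]
ft_force: [1.0, 2.9, 2.2]
width: 63.8
```

Call:
carry_out:
  targets:
    - [[0,0,0],[0,0,0],50]
    - [[0,0,0],[0,0,0],50]
    - [[0,0,0],[0,0,3],50]
    - [[0,0,0],[0,0,10],50]
    - [[0,0,0],[0,0,20],50]
    - [[0,0,0],[0,0,20],50]

```text
t: 5.37
ee_pos: [453.0, 243.2, 56.3]
orientation: [1.21, 2.898, 0.002]
ft_force: [0.5, -0.3, -2.6]
width: 61.5
```

Call:
carry_out:
  targets:
    - [[0,0,0],[0,0,15],50]
    - [[0,0,0],[0,0,40],50]
    - [[0,0,0],[0,0,70],50]
    - [[0,0,0],[5,-10,95],50]
    - [[0,0,0],[15,-29,105],50]
    - [[0,0,0],[29,-56,105],50]
    - [[0,0,0],[44,-86,105],50]
    - [[0,0,0],[59,-115,105],50]
    - [[0,0,0],[74,-144,105],50]
    - [[0,0,0],[89,-173,105],50]

```text
t: 6.2
ee_pos: [541.6, 68.5, 159.9]
orientation: [-1.21, -2.899, 0.0]
ft_force: [-0.3, 0.6, -1.9]
width: 61.8
```

Call:
carry_out:
  targets:
    - [[0,0,0],[15,-29,0],50]
    - [[0,0,0],[30,-58,0],50]
    - [[0,0,0],[43,-84,0],50]
    - [[0,0,0],[53,-104,0],50]
    - [[0,0,0],[59.5,-116.5,0],50]
    - [[0,0,0],[59.5,-116.5,-15],50]
    - [[0,0,0],[59.5,-116.5,-35],50]
    - [[0,0,0],[59.5,-116.5,-50],50]
    - [[0,0,0],[59.5,-116.5,-60],50]
    - [[0,0,0],[59.5,-116.5,-60],50]

```text
t: 7.03
ee_pos: [599.1, -46.0, 97.5]
orientation: [-1.208, -2.896, 0.002]
ft_force: [-0.9, 0.2, -3.2]
width: 61.7
```

```bash
python3 - <<'E'
from h import *
crop("side",260,120,140,120,5,"s2.png"); crop("top",270,140,140,110,5,"t2.png"); o=monitor.get_obs(); print(o["ee_pos"],o["orientation"],o["ft_force"],o["width"])
E
```

```text
[600.83752844 -46.17219803  99.73032989] [-1.20929881e+00 -2.89888829e+00  2.17053641e-04] [-0.20688729  0.53371153 -2.03582935] 61.902075925408276
```

View pics/s2.png

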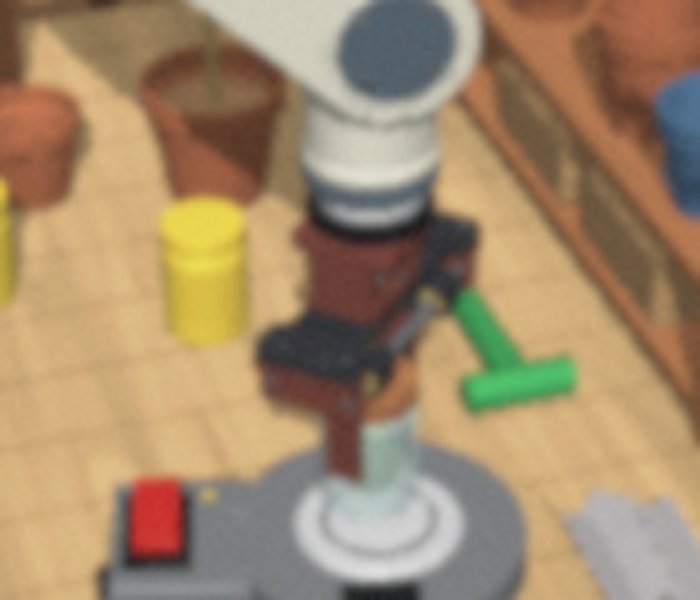

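View pics/t2.png

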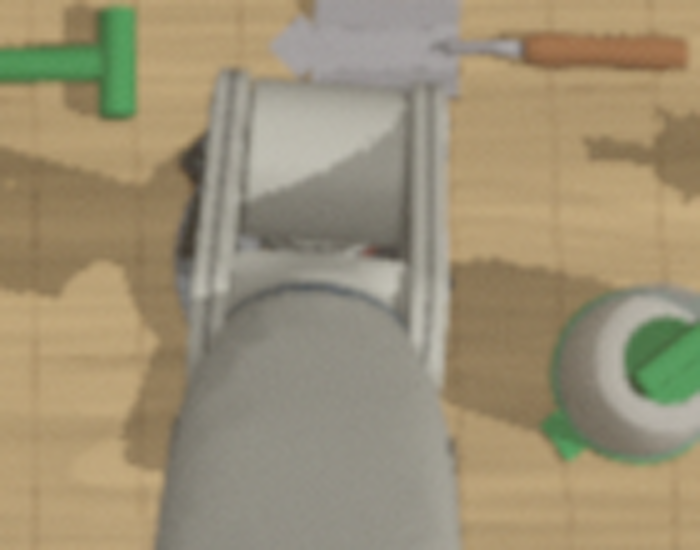

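Call:
carry_out:
  targets:
    - [[0,0,0],[0,0,-8],50]
    - [[0,0,0],[0,0,-15],50]
    - [[0,0,0],[0,0,-20],50]
    - [[0,0,0],[0,0,-23],50]
    - [[0,0,0],[0,0,-25],50]
    - [[0,0,0],[0,0,-26],50]
    - [[0,0,0],[0,0,-26],50]

```text
t: 7.72
ee_pos: [601.0, -46.5, 73.8]
orientation: [1.21, 2.899, -0.0]
ft_force: [0.3, 0.3, -2.2]
width: 61.7
```

Call:
carry_out:
  targets:
    - [[0,0,0],[0,0,-0.5],50]
    - [[0,0,0],[0,0,-1],50]
    - [[0,0,0],[0,0,-1],50]

```text
t: 7.97
ee_pos: [601.2, -46.5, 73.6]
orientation: [1.21, 2.899, 0.0]
ft_force: [-3.3, 0.1, 5.2]
width: 61.6
```

Call:
carry_out:
  targets:
    - [[0,0,0],[0,0,0],64]
    - [[0,0,0],[0,0,0],70]
    - [[0,0,0],[0,0,0],80]
    - [[0,0,0],[0,0,0],87]
    - [[0,0,0],[0,0,0],87]
    - [[0,0,0],[0,0,0],87]

```text
t: 8.47
ee_pos: [601.0, -46.5, 72.6]
orientation: [-1.21, -2.899, 0.0]
ft_force: [0.1, 0.1, -0.6]
width: 87.1
```

Call:
carry_out:
  targets:
    - [[0,0,0],[0,0,5],87]
    - [[0,0,0],[0,0,20],87]
    - [[0,0,0],[0,0,45],87]
    - [[0,0,0],[0,0,80],87]
    - [[0,0,0],[0,0,118],87]
    - [[0,0,0],[0,0,150],87]
    - [[0,0,-1],[-3,-10,170],87]
    - [[0,0,-2],[-10,-35,175],87]
    - [[0,0,-4],[-20,-65,175],87]
    - [[0,0,-6],[-30,-95,175],87]

```text
t: 9.3
ee_pos: [571.1, -142.1, 249.2]
orientation: [1.359, 2.83, 0.001]
ft_force: [1.0, -0.4, 0.2]
width: 86.8
```

Call:
carry_out:
  targets:
    - [[0,0,0],[-12,-30,0],87]
    - [[0,0,0],[-24,-62,-5],80]
    - [[0,0,0],[-36,-94,-20],70]
    - [[0,0,0],[-46,-120,-35],60]
    - [[0,0,0],[-53,-138,-55],60]
    - [[0,0,0],[-53,-138,-70],60]
    - [[0,0,0],[-53,-138,-70],60]

```text
t: 9.88
ee_pos: [515.6, -279.8, 175.0]
orientation: [-1.361, -2.826, -0.001]
ft_force: [-0.8, 1.0, -0.1]
width: 60.1
```

```bash
python3 - <<'E'
from h import *
crop("side",270,160,140,120,5,"s3.png"); crop("top",290,140,140,110,5,"t3.png"); o=monitor.get_obs(); print(o["ee_pos"],o["orientation"],o["ft_force"],o["width"])
for n in("top","side"):
  for q in("jar","dome_handle"):
    print(n,q,[(round(d["confidence"],2),w(n,d["point"]).round()) for d in place_of(q,n)[:5]])
E
```

```text
[ 517.80837883 -279.40114036  177.7867233 ] [-1.36024785e+00 -2.83089264e+00 -2.93418177e-04] [-0.05844572  0.36382624  0.34172622] 60.13408007455662
top jar [(0.84, array([596., -50.,  36.])), (0.81, array([346., 148.,   0.])), (0.79, array([575., 247.,  -1.])), (0.75, array([421., 342.,   6.])), (0.68, array([354., 266.,   2.]))]
top dome_handle [(0.83, array([ 517., -279.,  134.]))]
side jar [(0.91, array([422., 350.,  -1.])), (0.9, array([569., 254.,  -1.])), (0.89, array([352., 271.,  -3.])), (0.85, array([347., 153.,  -0.]))]
side dome_handle [(0.88, array([ 514., -277.,  130.]))]
```

View pics/s3.png

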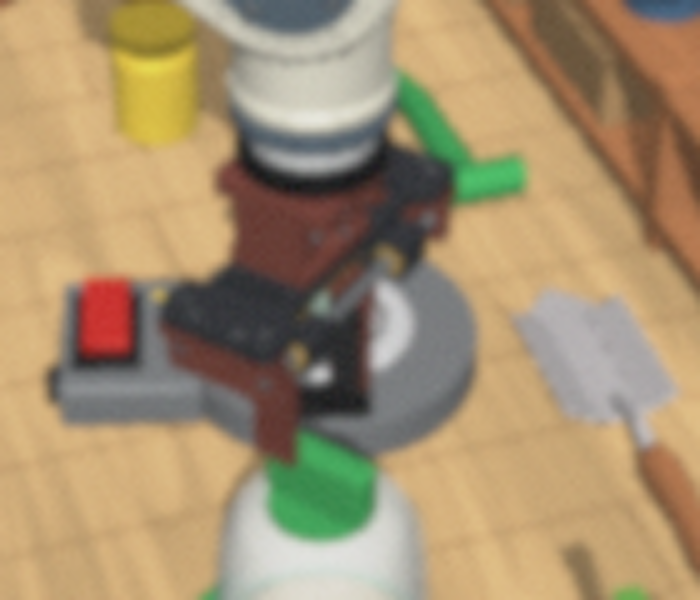

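View pics/t3.png

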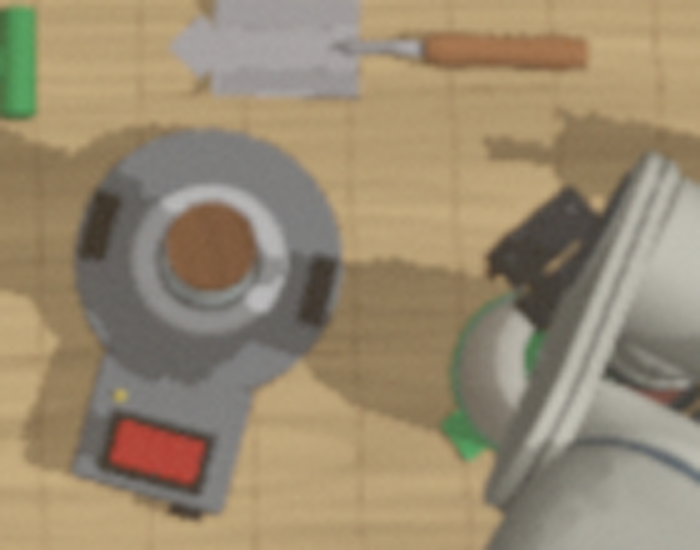

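```bash
python3 - <<'E'
from h import *
print(ray("top",(290+210.5/5-.5,140+246.5/5-.5),126).round(1))
T=lambda P:((pix("side",P)-[270,160]+.5)*5-.5).round()
print(T([518,-279.5,151]))
c,s=np.cos(np.radians(-52))*32,np.sin(np.radians(-52))*32
print(T([518+c,-279.5+s,151]),T([518-c,-279.5-s,151]))
E
```

```text
[597.2 -46.4 126. ]
[323. 454.]
[374. 477.] [272. 432.]
```

```bash
python3 - <<'E'
from h import *
a=cv2.imread("pics/top0.png"); b=vision.get_image("top")[:,:,::-1]
def lid(im,x,y):
    h=cv2.cvtColor(im,cv2.COLOR_BGR2HSV); m=np.zeros(h.shape[:2],bool)
    sub=h[y-14:y+14,x-14:x+14].astype(int); 
    mm=((sub[...,0]<14)|(sub[...,0]>175))&(sub[...,1]>90)&(sub[...,2]>60)
    n,l,s,c=cv2.connectedComponentsWithStats(mm.astype(np.uint8)); k=l[14,14]; return c[k]+[x-14,y-14],s[k]
c,s=lid(a,246,236); print(c,s,ray("top",c,88).round(1))
c,s=lid(b,332,189); print(c,s,ray("top",c,126).round(1))
cv2.imwrite("pics/t4.png",cv2.resize(b[165:220,300:365],None,fx=10,fy=10,interpolation=cv2.INTER_CUBIC))
E
```

```text
[245.41542625 235.45196211] [  0   0  28  28 739] [452.1 243.5  88. ]
[331.47172859 188.39095315] [  0   0  28  28 619] [598.6 -46.  126. ]
```

View pics/t4.png

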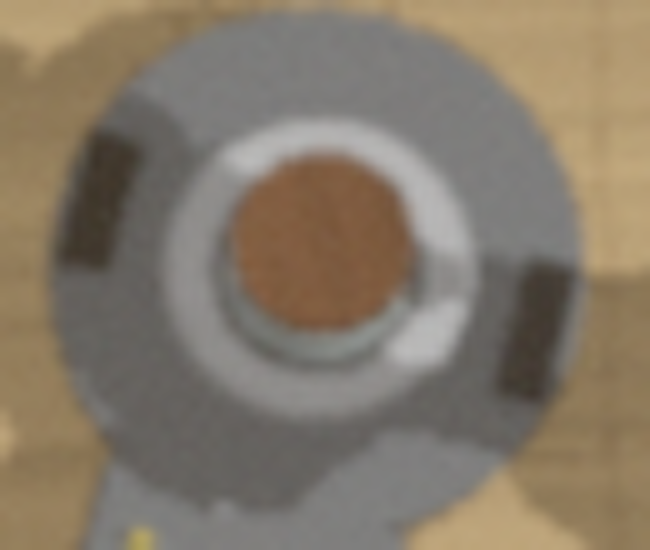

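Call:
carry_out:
  targets:
    - [[0,0,0],[0,0,-12],60]
    - [[0,0,0],[0,0,-28],60]
    - [[0,0,0],[0,0,-44],60]
    - [[0,0,0],[0,0,-53],50]
    - [[0,0,0],[0,0,-56],40]
    - [[0,0,0],[0,0,-56],28]
    - [[0,0,0],[0,0,-56],22]
    - [[0,0,0],[0,0,-56],16]
    - [[0,0,0],[0,0,-56],10]
    - [[0,0,0],[0,0,-56],10]

```text
t: 11.07
ee_pos: [518.7, -279.7, 122.5]
orientation: [1.36, 2.83, 0.0]
ft_force: [-1.5, -0.3, -2.3]
width: 17.9
```

Call:
carry_out:
  targets:
    - [[0,0,0],[0,0,0],10]
    - [[0,0,0],[0,0,0],10]
    - [[0,0,0],[0,0,0],10]
    - [[0,0,0],[0,0,3],10]
    - [[0,0,0],[0,0,10],10]
    - [[0,0,0],[0,0,20],10]
    - [[0,0,0],[0,0,20],10]

```text
t: 11.65
ee_pos: [519.0, -280.1, 143.8]
orientation: [1.359, 2.829, -0.0]
ft_force: [0.5, 0.5, -3.2]
width: 17.6
```

```bash
python3 - <<'E'
from h import *
crop("side",270,160,140,160,3.7,"s5.png"); crop("top",290,140,170,130,4,"t5.png"); o=monitor.get_obs(); print(o["ee_pos"],o["orientation"],o["ft_force"],o["moment"],o["width"])
E
```

```text
[ 518.37940192 -279.81247803  142.50508352] [ 1.35945155e+00  2.83047056e+00 -2.30088818e-04] [-0.05058489 -0.11047312 -2.91386683] [-0.02712161 -0.0052757   0.05496921] 17.677842626800942
```

View pics/s5.png

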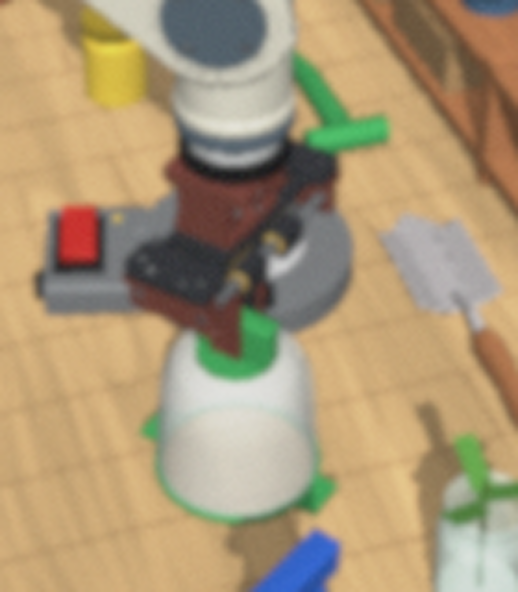

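View pics/t5.png

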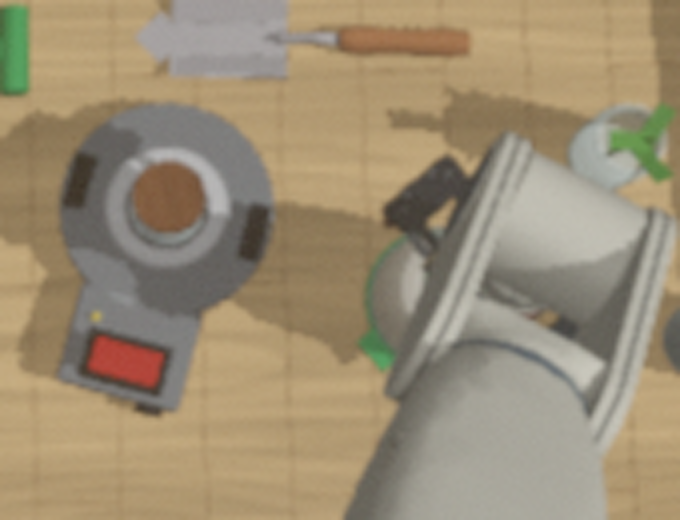

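```bash
python3 - <<'E'
from h import *
im=cv2.imread("pics/s5.png"); im2=cv2.imread("pics/t5.png")
d=np.array([np.cos(np.radians(-51.3)),np.sin(np.radians(-51.3)),0]);e=np.array([-d[1],d[0],0])
def draw(im,n,off,s,C,col):
    def T(P): return tuple(int(v) for v in ((pix(n,P)-off+.5)*s-.5).round())
    for r,z in((63,0),(63,6)):
        p=np.array([T(C+[r*np.cos(t),r*np.sin(t),z]) for t in np.linspace(0,6.28,60)],np.int32); cv2.polylines(im,[p],True,col,1)
    for k in(1,-1):
        p=np.array([T(C+k*d*a+e*b+[0,0,6]) for a,b in((60,17),(78,17),(78,-17),(60,-17))],np.int32); cv2.polylines(im,[p],True,col,1)
        p=np.array([T(C+d*a+e*b+[0,0,151]) for a,b in((32,9),(32,-9),(-32,-9),(-32,9))],np.int32); cv2.polylines(im,[p],True,col,1)
for a,col in((0,(0,0,255)),(5,(255,0,0))):
    draw(im,"side",np.array([270,160]),3.7,np.array([518,-279.5,20.5])+a*d,col)
    draw(im2,"top",np.array([290,140]),4,np.array([518,-279.5,20.5])+a*d,col)
cv2.imwrite("pics/s6.png",im[250:550]);cv2.imwrite("pics/t6.png",im2[200:420,300:600])
E
```

```text
(no output)
```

View pics/s6.png

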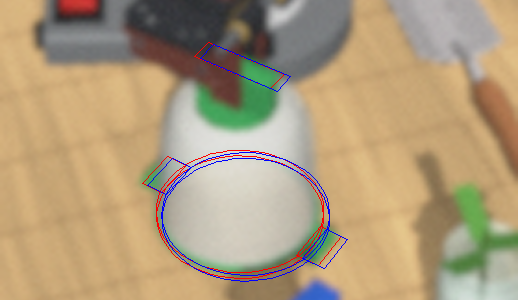

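View pics/t6.png

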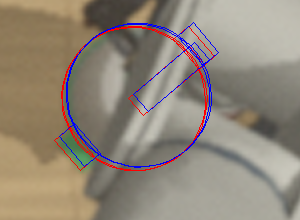

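Call:
carry_out:
  targets:
    - [[0,0,0],[0,0,15],10]
    - [[0,0,0],[0,0,40],10]
    - [[0,0,0],[0,0,70],10]
    - [[0,0,0],[0,0,100],10]
    - [[0,0,0],[0,0,123],10]
    - [[0,0,0],[4,11,138],10]
    - [[0,0,1],[12,34,140],10]
    - [[0,0,2],[22,62,140],10]
    - [[0,0,3],[33,92,140],10]
    - [[0,0,4],[43,121,140],10]

```text
t: 12.58
ee_pos: [561.0, -157.3, 281.6]
orientation: [-1.26, -2.878, -0.0]
ft_force: [0.7, -0.0, -2.9]
width: 18.0
```

Call:
carry_out:
  targets:
    - [[0,0,0],[10,29,0],10]
    - [[0,0,0],[20,57,0],10]
    - [[0,0,0],[29,82,0],10]
    - [[0,0,0],[36,101,0],10]
    - [[0,0,0],[40,112,0],10]
    - [[0,0,0],[40,112,0],10]
    - [[0,0,0],[40,112,0],10]

```text
t: 13.17
ee_pos: [600.7, -46.5, 281.3]
orientation: [-1.259, -2.878, 0.001]
ft_force: [-0.8, 0.1, -2.7]
width: 17.7
```

```bash
cat > dr.py <<'E'
from h import *
def draw(n,x,y,W,H,s,C,ang,f):
    off=np.array([x,y]); im=vision.get_image(n)[y:y+H,x:x+W,::-1]; im=cv2.resize(im,None,fx=s,fy=s,interpolation=cv2.INTER_CUBIC); raw=im.copy()
    d=np.array([np.cos(np.radians(ang)),np.sin(np.radians(ang)),0]);e=np.array([-d[1],d[0],0]); C=np.array(C,float); col=(0,0,255)
    def T(P): return tuple(int(v) for v in ((pix(n,P)-off+.5)*s-.5).round())
    p=np.array([T(C+[63*np.cos(t),63*np.sin(t),3]) for t in np.linspace(0,6.28,60)],np.int32); cv2.polylines(im,[p],True,col,1)
    for k in(1,-1):
        p=np.array([T(C+k*d*a+e*b+[0,0,6]) for a,b in((60,17),(78,17),(78,-17),(60,-17))],np.int32); cv2.polylines(im,[p],True,col,1)
    p=np.array([T(C+d*a+e*b+[0,0,151]) for a,b in((32,9),(32,-9),(-32,-9),(-32,9))],np.int32); cv2.polylines(im,[p],True,col,1)
    cv2.imwrite("pics/"+f,np.hstack([raw,im]))
E
python3 - <<'E'
from dr import *
draw("side",270,120,130,160,3,[601,-46.5,160.5],132.7,"s7.png"); draw("top",260,120,130,130,3,[601,-46.5,160.5],132.7,"t7.png"); o=monitor.get_obs(); print(o["ee_pos"],o["orientation"],o["ft_force"],o["moment"],o["width"])
E
```

```text
[600.50057201 -47.52088918 281.49515806] [-1.26132891e+00 -2.87683743e+00  9.47510460e-04] [ 0.30800043 -0.97030524 -2.51775145] [-0.00848861  0.00535078 -0.04572259] 17.82669028935529
```

View pics/s7.png

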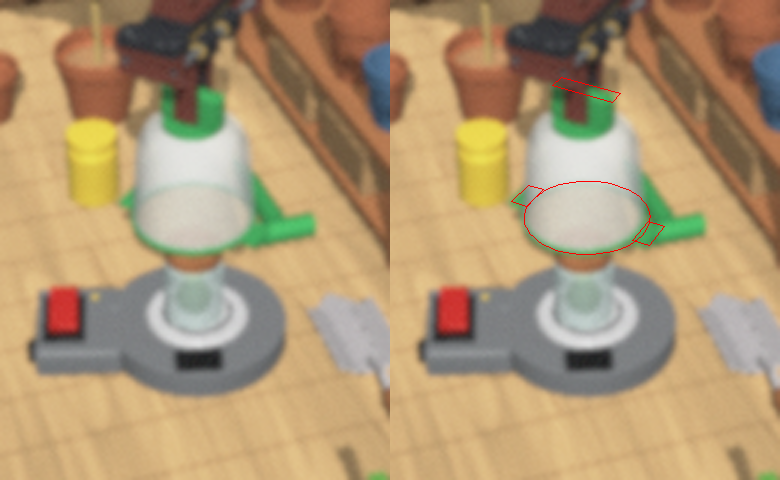

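View pics/t7.png

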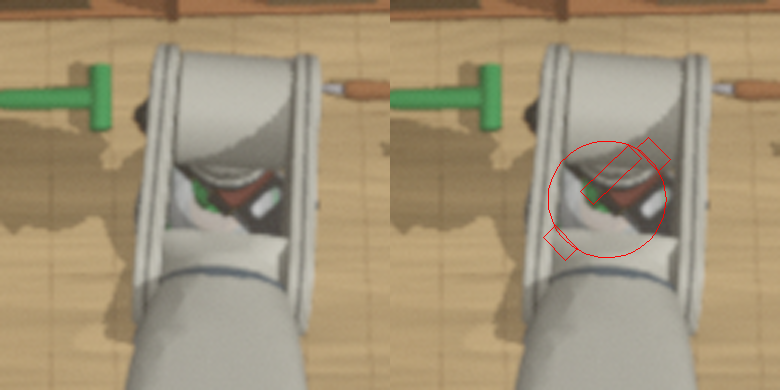

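```bash
python3 - <<'E'
from h import *
n="side";x,y,W,H,s=290,140,100,115,5
im=vision.get_image(n)[y:y+H,x:x+W,::-1]; im=cv2.resize(im,None,fx=s,fy=s,interpolation=cv2.INTER_CUBIC)
off=np.array([x,y])
def T(P): return tuple(int(v) for v in ((pix(n,P)-off+.5)*s-.5).round())
def circ(C,r,col): cv2.polylines(im,[np.array([T(np.array(C,float)+[r*np.cos(t),r*np.sin(t),0]) for t in np.linspace(0,6.28,90)],np.int32)],True,col,1)
B=[601,-46.5]
circ(B+[38],54,(0,0,255)); circ(B+[32],95,(0,0,255)); circ(B+[160.5],63,(0,0,255))
for a in(0,-4):
    d=np.array([np.cos(np.radians(-47.3)),np.sin(np.radians(-47.3)),0]);e=np.array([-d[1],d[0],0]);C=np.array(B+[160.5])+a*d
    cv2.polylines(im,[np.array([T(C+d*p+e*q+[0,0,151]) for p,q in((32,9),(32,-9),(-32,-9),(-32,9))],np.int32)],True,(0,0,255) if a==0 else (255,0,0),1)
    circ(C,63,(0,0,255) if a==0 else (255,0,0))
cv2.imwrite("pics/s8.png",im)
for k in range(3):
  vision.get_image("side")
  for q in("dome_handle","dome"):
    for dd in place_of(q,"side")[:1]: print(q,w("side",dd["point"]).round(1),round(dd["confidence"],2))
E
```

```text
dome_handle [596.2 -47.3 290.1] 0.96
dome [600.7 -49.7 160.9] 0.56
dome_handle [598.3 -48.1 288.8] 0.84
dome [601.2 -46.9 158.4] 0.79
dome_handle [595.7 -45.  292.5] 0.82
dome [598.3 -46.6 160.2] 0.93
```

View pics/s8.png

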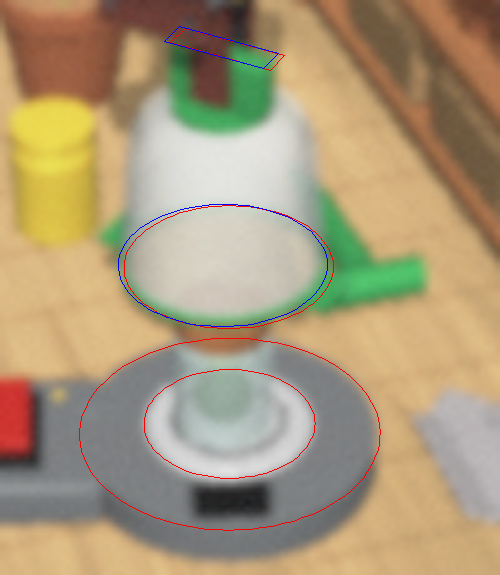

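Call:
carry_out:
  targets:
    - [[0,0,0],[1,-1,0],10]
    - [[0,0,0],[2,-2,-8],10]
    - [[0,0,0],[2,-2,-25],10]
    - [[0,0,0],[2,-2,-45],10]
    - [[0,0,0],[2,-2,-65],10]
    - [[0,0,0],[2,-2,-85],10]
    - [[0,0,0],[2,-2,-100],10]
    - [[0,0,0],[2,-2,-108],10]
    - [[0,0,0],[2,-2,-110],10]
    - [[0,0,0],[2,-2,-110],10]

```text
t: 14.6
ee_pos: [602.8, -48.5, 171.2]
orientation: [-1.26, -2.877, 0.0]
ft_force: [0.2, 0.5, -2.1]
width: 17.7
```

```bash
python3 - <<'E'
from h import *
n="side";x,y,W,H,s=290,160,100,100,5
im=vision.get_image(n)[y:y+H,x:x+W,::-1]; im=cv2.resize(im,None,fx=s,fy=s,interpolation=cv2.INTER_CUBIC); cv2.imwrite("pics/s9r.png",im)
off=np.array([x,y])
def T(P): return tuple(int(v) for v in ((pix(n,P)-off+.5)*s-.5).round())
def circ(C,r,col): cv2.polylines(im,[np.array([T(np.array(C,float)+[r*np.cos(t),r*np.sin(t),0]) for t in np.linspace(0,6.28,90)],np.int32)],True,col,1)
B=[601,-46.5]
circ(B+[32],95,(0,0,255)); circ(B+[50],63,(0,0,255))
d=np.array([np.cos(np.radians(-47.3)),np.sin(np.radians(-47.3)),0]);e=np.array([-d[1],d[0],0]);C=np.array(B+[50])
cv2.polylines(im,[np.array([T(C+d*p+e*q+[0,0,151]) for p,q in((32,9),(32,-9),(-32,-9),(-32,9))],np.int32)],True,(0,0,255),1)
for k in(1,-1): cv2.polylines(im,[np.array([T(C+k*d*p+e*q+[0,0,6]) for p,q in((60,17),(78,17),(78,-17),(60,-17))],np.int32)],True,(0,0,255),1)
cv2.imwrite("pics/s9.png",im)
o=monitor.get_obs(); print(o["ee_pos"],o["ft_force"],o["moment"],o["width"])
E
```

```text
[603.4053013  -48.57693927 172.01900046] [-0.25858577  0.14229896 -3.11181993] [-0.05706689 -0.0232312   0.03696843] 17.91690315528378
```

View pics/s9.png

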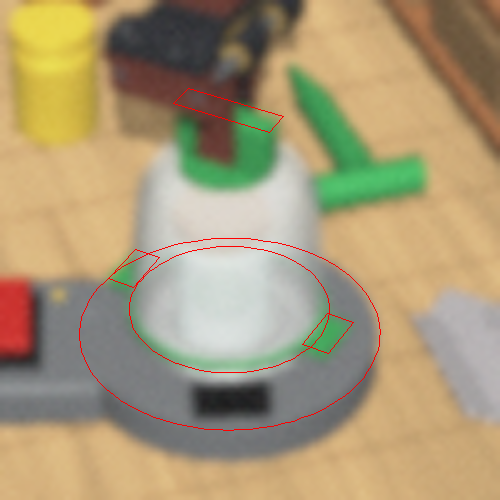

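View pics/s9r.png

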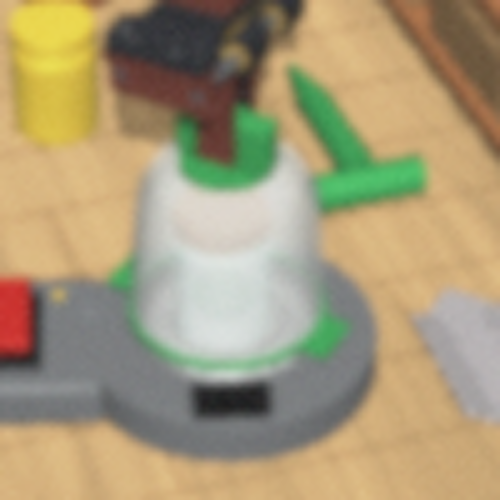

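Call:
carry_out:
  targets:
    - [[0,0,0],[0,0,-5],10]
    - [[0,0,0],[0,0,-9],10]
    - [[0,0,0],[0,0,-12],10]
    - [[0,0,0],[0,0,-14],10]
    - [[0,0,0],[0,0,-15],10]
    - [[0,0,0],[0,0,-15],10]

```text
t: 15.15
ee_pos: [602.8, -48.5, 156.5]
orientation: [-1.26, -2.877, 0.0]
ft_force: [0.6, -0.1, -2.0]
width: 17.5
```

Call:
carry_out:
  targets:
    - [[0,0,0],[0,0,-1],10]
    - [[0,0,0],[0,0,-2],10]
    - [[0,0,0],[0,0,-2],10]

```text
t: 15.4
ee_pos: [602.9, -48.5, 154.6]
orientation: [-1.26, -2.878, 0.0]
ft_force: [-0.3, -0.7, -2.4]
width: 18.1
```

Call:
carry_out:
  targets:
    - [[0,0,0],[0,0,-0.5],10]
    - [[0,0,0],[0,0,-1],10]
    - [[0,0,0],[0,0,-1],10]

```text
t: 15.65
ee_pos: [603.1, -48.4, 154.1]
orientation: [1.26, 2.877, 0.0]
ft_force: [-1.4, 1.3, 1.5]
width: 18.1
```

Call:
carry_out:
  targets:
    - [[0,0,0],[0,0,-0.5],10]
    - [[0,0,0],[0,0,-0.5],10]
    - [[0,0,0],[0,0,-0.5],10]

```text
t: 15.9
ee_pos: [603.1, -48.4, 154.0]
orientation: [1.26, 2.877, 0.0]
ft_force: [-2.6, 0.9, 5.6]
width: 18.0
```

Call:
carry_out:
  targets:
    - [[0,0,0],[0,0,0.3],10]
    - [[0,0,-3],[-0.1,-0.1,0.3],10]
    - [[0,0,-7],[-0.3,-0.2,0.3],10]
    - [[0,0,-11],[-0.5,-0.3,0.3],10]
    - [[0,0,-15],[-0.6,-0.4,0.3],10]
    - [[0,0,-15],[-0.6,-0.4,0.3],10]

```text
t: 16.4
ee_pos: [603.2, -49.1, 154.0]
orientation: [1.627, 2.685, 0.001]
ft_force: [0.1, 0.8, 2.6]
width: 17.9
```

```bash
python3 - <<'E'
from h import *
crop("side",285,160,100,100,5,"s10.png")
o=monitor.get_obs(); print(o["ee_pos"],o["orientation"],o["ft_force"],o["moment"],o["width"])
E
```

```text
[603.05490129 -49.04031677 153.9615051 ] [1.62316414e+00 2.68815168e+00 9.68084857e-04] [0.06542958 0.08224518 2.95997377] [-0.13462017  0.06339435 -0.13324035] 17.851949642303527
```

View pics/s10.png

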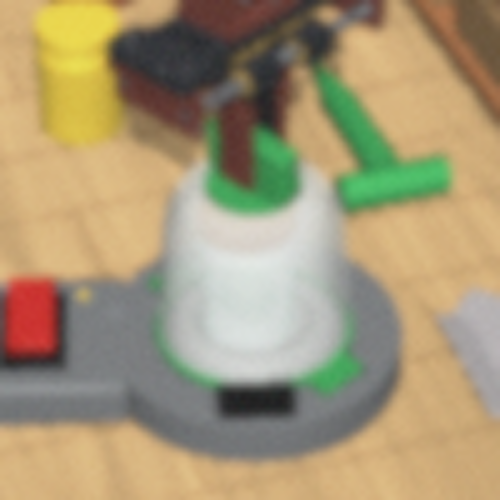

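Call:
carry_out:
  targets:
    - [[0,0,-4],[-0.2,-0.1,0],10]
    - [[0,0,-8],[-0.4,-0.2,0],10]
    - [[0,0,-12],[-0.5,-0.2,0],10]
    - [[0,0,-16],[-0.7,-0.3,0],10]
    - [[0,0,-20],[-0.9,-0.3,0],10]
    - [[0,0,-20],[-0.9,-0.3,0],10]

```text
t: 16.95
ee_pos: [602.4, -49.1, 154.1]
orientation: [2.067, 2.364, 0.002]
ft_force: [2.6, 2.2, 3.8]
width: 17.6
```

Call:
carry_out:
  targets:
    - [[0,0,-4],[-0.2,0,0],10]
    - [[0,0,-8],[-0.5,-0.1,0],10]
    - [[0,0,-12],[-0.7,-0.1,0],10]
    - [[0,0,-16],[-0.9,0,0],10]
    - [[0,0,-20],[-1.1,0,0],10]
    - [[0,0,-20],[-1.1,0,0],10]

```text
t: 17.45
ee_pos: [601.7, -49.0, 154.2]
orientation: [2.445, 1.97, 0.004]
ft_force: [2.7, 2.4, 4.0]
width: 17.8
```

```bash
python3 - <<'E'
from h import *
crop("side",285,160,100,100,5,"s11.png");crop("top",270,140,120,110,5,"t11.png")
o=monitor.get_obs(); print(o["ee_pos"],o["orientation"],o["ft_force"],o["moment"],o["width"])
E
```

```text
[601.6275254  -48.98892736 154.23439126] [2.44223376 1.97391395 0.00394776] [3.76309985 2.14897184 5.2841683 ] [ 0.38025085 -0.67238252 -0.32801066] 17.84604245349786
```

View pics/s11.png

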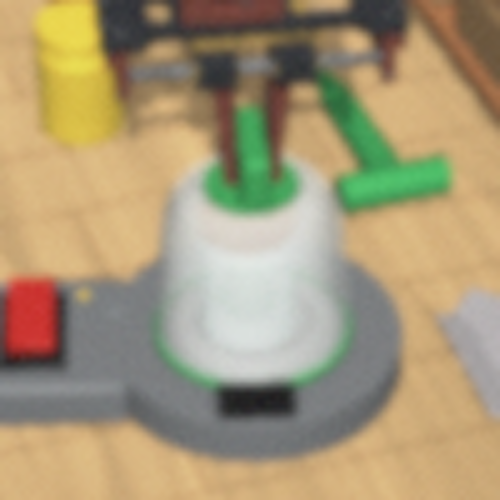

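Call:
carry_out:
  targets:
    - [[0,0,-1.5],[-0.1,0,0.2],10]
    - [[0,0,-3],[-0.2,0,0.3],10]
    - [[0,0,-4],[-0.3,0,0.3],10]
    - [[0,0,-4],[-0.3,0,0.3],10]

```text
t: 17.88
ee_pos: [600.9, -48.9, 154.3]
orientation: [2.511, 1.887, 0.003]
ft_force: [3.6, 3.5, 4.3]
width: 17.6
```

```bash
python3 - <<'E'
from h import *
o=monitor.get_obs(); print(o["ee_pos"],o["orientation"],o["ft_force"],o["moment"],o["width"])
E
```

```text
[600.93939018 -48.88904863 154.27743009] [2.51073216 1.88670358 0.00273049] [3.64295042 3.50730271 4.26225575] [ 0.655822   -0.79946854  0.43445802] 17.63596936709575
```

Call:
carry_out:
  targets:
    - [[0,0,-1],[0,0,0],10]
    - [[0,0,-2],[0,0,0],10]
    - [[0,0,-2],[0,0,0],10]

```text
t: 18.13
ee_pos: [601.1, -49.0, 154.3]
orientation: [2.542, 1.844, 0.003]
ft_force: [3.7, 3.3, 4.9]
width: 18.1
```

```bash
python3 - <<'E'
from h import *
o=monitor.get_obs(); print(o["ee_pos"],o["orientation"],o["ft_force"],o["moment"],o["width"])
E
```

```text
[601.06758355 -49.04331833 154.31667218] [2.54181289e+00 1.84364968e+00 2.51882952e-03] [3.6500196  3.28548752 4.88406105] [ 0.55712293 -0.69204783  0.9224565 ] 18.08490300014586
```

Call:
carry_out:
  targets:
    - [[0,0,-1],[0,0,0],10]
    - [[0,0,-2],[0,0,0],10]
    - [[0,0,-2],[0,0,0],10]

```text
t: 18.38
ee_pos: [601.0, -49.4, 154.3]
orientation: [2.576, 1.796, 0.002]
ft_force: [4.0, 2.9, 4.9]
width: 18.3
```

```bash
python3 - <<'E'
from h import *
o=monitor.get_obs(); print(o["ee_pos"],o["orientation"],o["ft_force"],o["moment"],o["width"])
crop("side",285,160,100,100,5,"s12.png");crop("top",270,140,120,110,5,"t12.png")
E
```

```text
[600.99079173 -49.38413705 154.32542166] [2.57577147e+00 1.79554549e+00 1.97966472e-03] [4.03191824 2.86032761 4.92368873] [ 0.17364532 -0.83427486  0.85308178] 18.259185996142936
```

View pics/s12.png

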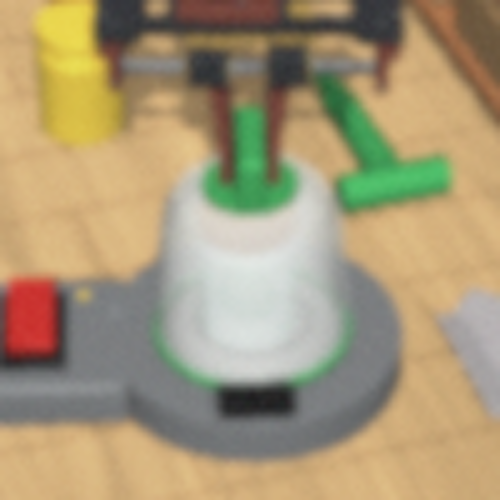

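View pics/t12.png

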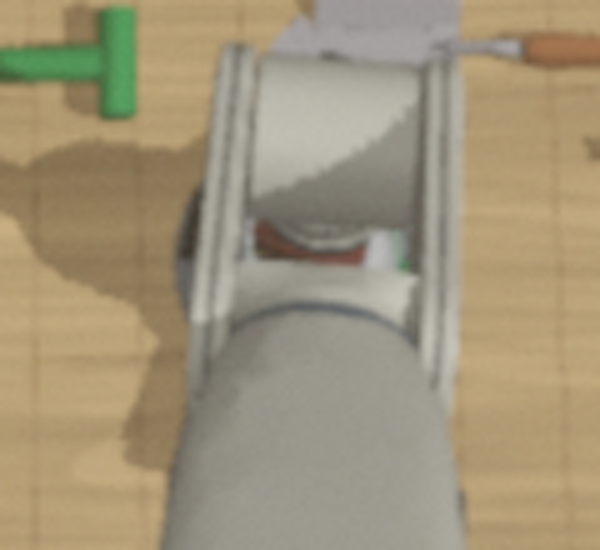

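Call:
carry_out:
  targets:
    - [[0,0,0],[0,0,0],22]
    - [[0,0,0],[0,0,0],30]
    - [[0,0,0],[0,0,0],40]
    - [[0,0,0],[0,0,5],50]
    - [[0,0,0],[0,0,20],50]
    - [[0,0,0],[0,0,45],50]
    - [[0,0,0],[-10,15,75],50]
    - [[0,0,0],[-30,45,90],50]
    - [[0,0,0],[-55,75,90],30]
    - [[0,0,0],[-80,105,90],15]

```text
t: 19.32
ee_pos: [519.3, 56.3, 244.9]
orientation: [2.579, 1.793, 0.002]
ft_force: [1.0, 0.1, 0.3]
width: 40.1
```

```bash
python3 - <<'E'
from h import *
o=monitor.get_obs(); print(o["t"],o["ee_pos"],o["orientation"],o["ft_force"],o["moment"],o["width"])
crop("side",285,160,100,100,5,"s13.png");crop("top",270,140,120,110,5,"t13.png")
for n in("top","side"):
    for q in("dome_handle","switch_press"):
        print(n,q,[(round(d["confidence"],2),w(n,d["point"]).round()) for d in place_of(q,n)[:2]])
E
```

```text
19.3167 [519.30056044  56.34513241 244.87862273] [2.57916166e+00 1.79268127e+00 1.76223389e-03] [1.0025195  0.06510029 0.28098774] [-0.0207391  -0.00098878 -0.00513833] 40.05581377392677
top dome_handle [(0.81, array([602., -47., 164.])), (0.71, array([493., 466.,   1.]))]
top switch_press [(0.46, array([469.,  14.,  58.]))]
side dome_handle [(0.79, array([599., -49., 160.])), (0.18, array([ 582., -118.,   45.]))]
side switch_press [(0.6, array([476.,  14.,  54.]))]
```

View pics/s13.png

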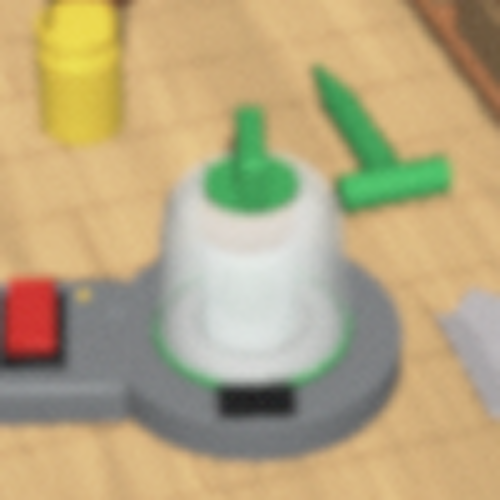

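View pics/t13.png

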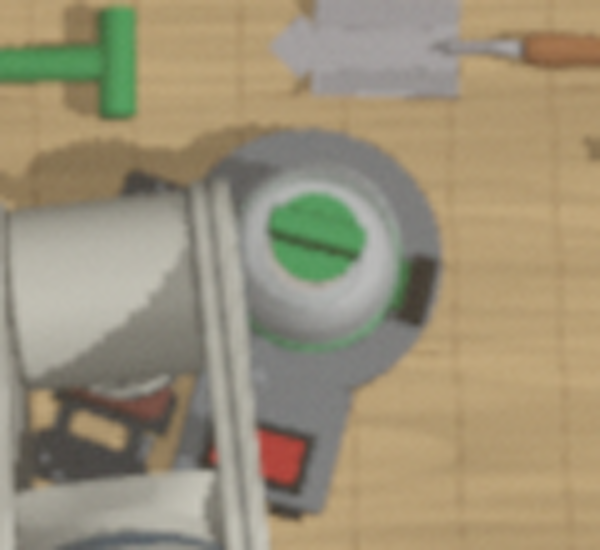

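Call:
carry_out:
  targets:
    - [[0,0,7],[0,0,0],0]
    - [[0,0,14],[0,0,0],0]
    - [[0,0,21],[0,0,0],0]
    - [[0,0,28],[-8,-7,0],0]
    - [[0,0,35],[-16,-14,0],0]
    - [[0,0,42],[-24,-21,0],0]
    - [[0,0,49],[-32,-28,0],0]
    - [[0,0,56],[-40,-35,0],0]
    - [[0,0,63],[-46,-41,0],0]
    - [[0,0,70],[-46,-41,0],0]

```text
t: 20.45
ee_pos: [473.6, 12.8, 243.5]
orientation: [-1.077, -2.95, 0.001]
ft_force: [-0.1, 0.2, -0.2]
width: 0.7
```

Call:
carry_out:
  targets:
    - [[0,0,7],[0,0,0],0]
    - [[0,0,14],[0,0,-20],0]
    - [[0,0,21],[0,0,-50],0]
    - [[0,0,23],[0,0,-85],0]
    - [[0,0,23],[0,0,-120],0]
    - [[0,0,23],[0,0,-150],0]
    - [[0,0,23],[0,0,-165],0]
    - [[0,0,23],[0,0,-170],0]
    - [[0,0,23],[0,0,-170],0]

```text
t: 21.2
ee_pos: [473.7, 13.9, 72.3]
orientation: [-0.474, -3.103, 0.001]
ft_force: [-0.1, 0.4, -0.9]
width: 0.5
```

```bash
python3 - <<'E'
from h import *
o=monitor.get_obs(); print(o["t"],o["ee_pos"],o["orientation"],o["ft_force"],o["moment"],o["width"])
crop("side",250,160,130,100,5,"s14.png");crop("top",270,140,120,110,5,"t14.png")
E
```

```text
21.2 [473.71213958  13.93455958  72.34474863] [-4.74407991e-01 -3.10251994e+00  8.72561745e-04] [-0.13374175  0.43734874 -0.87240875] [ 0.01878271  0.03146822 -0.07470622] 0.45121925673984065
```

View pics/s14.png

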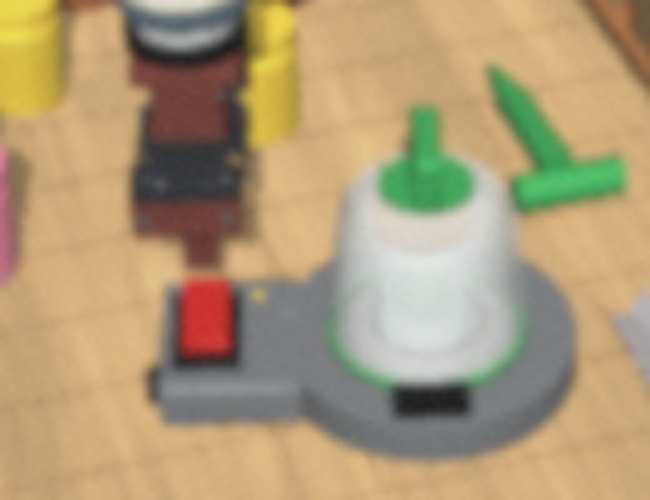

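View pics/t14.png

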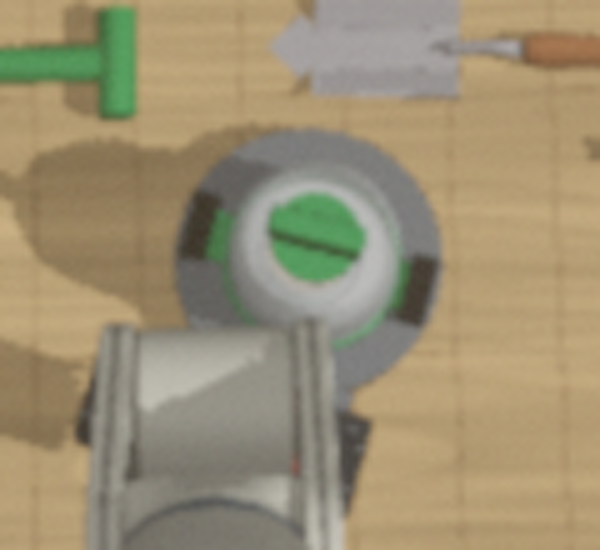

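```bash
python3 - <<'E'
from h import *
n="top";x,y,W,H,s=300,160,65,60,10
raw=np.mean([vision.get_image(n).astype(float) for _ in range(3)],0).astype(np.uint8)
full=raw[:,:,::-1]; im=cv2.resize(full[y:y+H,x:x+W],None,fx=s,fy=s,interpolation=cv2.INTER_CUBIC); cv2.imwrite("pics/t15r.png",im)
# tabs & dark line
h=cv2.cvtColor(np.ascontiguousarray(full),cv2.COLOR_BGR2HSV)[160:220,300:365].astype(int)
dark=(h[...,0]>40)&(h[...,0]<85)&(h[...,1]>60)&(h[...,2]<90)
ys,xs=np.nonzero(dark); print(len(xs)); 
# subpixel on upscaled
H2=cv2.cvtColor(im,cv2.COLOR_BGR2HSV).astype(int); 
yy,xx=np.mgrid[0:im.shape[0],0:im.shape[1]]
reg=(xx>200)&(xx<430)&(yy>90)&(yy<300)&(H2[...,2]<100)&(np.hypot(xx-315,yy-180)<90)
ys,xs=np.nonzero(reg); print(len(xs),xs.min(),xs.max(),ys.min(),ys.max())
P=np.c_[xs,ys].astype(float); c=P.mean(0); v=np.linalg.svd(P-c,full_matrices=False)[2][0]
a=[x+(c[0]-v[0]*40+.5)/s-.5,y+(c[1]-v[1]*40+.5)/s-.5];b=[x+(c[0]+v[0]*40+.5)/s-.5,y+(c[1]+v[1]*40+.5)/s-.5]
for z in(150,183):
    A,B=ray(n,a,z),ray(n,b,z); print(z,"bar line angle",np.degrees(np.arctan2(*(B-A)[1::-1]))%180)
off=np.array([x,y])
def T(P): return tuple(int(v) for v in ((pix(n,P)-off+.5)*s-.5).round())
for ang,col in((72.5,(0,0,255)),(76.5,(255,0,0))):
    d=np.array([np.cos(np.radians(ang)),np.sin(np.radians(ang)),0]);e=np.array([-d[1],d[0],0]);C=np.array([601,-46.5,32.])
    for k in(1,-1): cv2.polylines(im,[np.array([T(C+k*d*p+e*q+[0,0,6]) for p,q in((60,17),(78,17),(78,-17),(60,-17))],np.int32)],True,col,1)
    cv2.polylines(im,[np.array([T(C+d*p+e*q+[0,0,151]) for p,q in((32,9),(32,-9),(-32,-9),(-32,9))],np.int32)],True,col,1)
d=np.array([np.cos(np.radians(72.5)),np.sin(np.radians(72.5)),0]);e=np.array([-d[1],d[0],0]);C=np.array([601,-46.5,46.])
for k in(1,-1): cv2.polylines(im,[np.array([T(C+k*d*p+e*q) for p,q in((70,24),(88,24),(88,-24),(70,-24))],np.int32)],True,(0,255,255),1)
cv2.imwrite("pics/t15.png",im)
E
```

```text
7Traceback (most recent call last):
  File "<stdin>", line 13, in <module>
    return umr_minimum(a, axis, None, out, keepdims, initial, where)
ValueError: zero-size array to reduction operation minimum which has no identity
```

View pics/t15r.png

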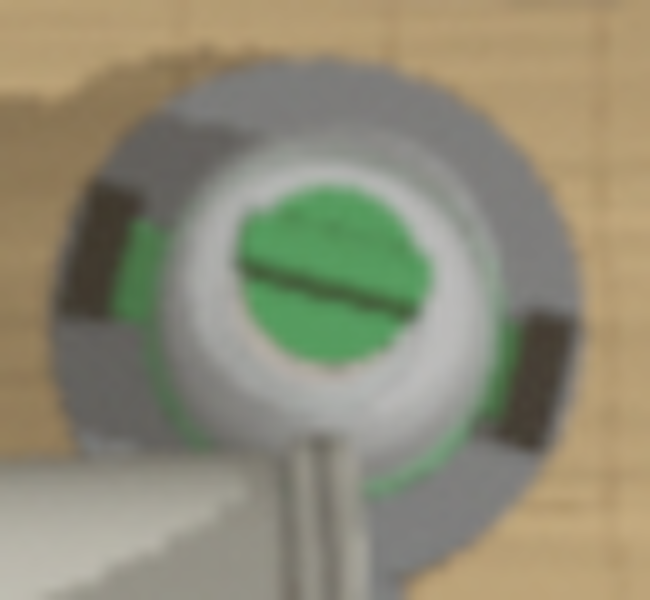

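```bash
cat > ov.py <<'E'
from h import *
import sys
def run(tag,angs=(72.5,76.5),Cx=(601,-46.5),ref=72.5):
    n="top";x,y,W,H,s=300,160,65,60,10
    raw=np.mean([vision.get_image(n).astype(float) for _ in range(2)],0).astype(np.uint8)
    im=cv2.resize(raw[y:y+H,x:x+W,::-1],None,fx=s,fy=s,interpolation=cv2.INTER_CUBIC); cv2.imwrite(f"pics/{tag}r.png",im)
    off=np.array([x,y])
    def T(P): return tuple(int(v) for v in ((pix(n,P)-off+.5)*s-.5).round())
    for ang,col in zip(angs,((0,0,255),(255,0,0))):
        d=np.array([np.cos(np.radians(ang)),np.sin(np.radians(ang)),0]);e=np.array([-d[1],d[0],0]);C=np.array([*Cx,32.])
        for k in(1,-1): cv2.polylines(im,[np.array([T(C+k*d*p+e*q+[0,0,6]) for p,q in((60,17),(78,17),(78,-17),(60,-17))],np.int32)],True,col,1)
        cv2.polylines(im,[np.array([T(C+d*p+e*q+[0,0,151]) for p,q in((32,9),(32,-9),(-32,-9),(-32,9))],np.int32)],True,col,1)
        for q in(9,-9): cv2.line(im,T(C+d*32+e*q+[0,0,118]),T(C-d*32+e*q+[0,0,118]),col,1)
    d=np.array([np.cos(np.radians(ref)),np.sin(np.radians(ref)),0]);e=np.array([-d[1],d[0],0]);C=np.array([*Cx,46.])
    for k in(1,-1): cv2.polylines(im,[np.array([T(C+k*d*p+e*q) for p,q in((70,24),(88,24),(88,-24),(70,-24))],np.int32)],True,(0,255,255),1)
    cv2.imwrite(f"pics/{tag}.png",im)
E
python3 -c "
from ov import *
run('t16')"
```

```text
(no output)
```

View pics/t16.png

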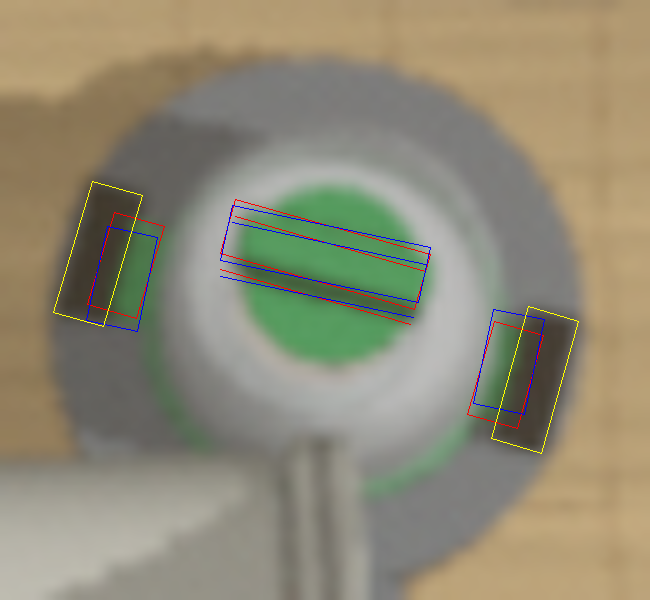

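Call:
carry_out:
  targets:
    - [[0,0,0],[0,0,30],0]
    - [[0,0,0],[0,0,70],0]
    - [[0,0,-7],[0,0,110],0]
    - [[0,0,-14],[0,0,145],0]
    - [[0,0,-21],[5,-2,155],10]
    - [[0,0,-28],[20,-10,155],20]
    - [[0,0,-35],[40,-20,155],30]
    - [[0,0,-42],[60,-30,155],40]
    - [[0,0,-49],[80,-40,155],40]
    - [[0,0,-56],[100,-50,155],40]

```text
t: 22.38
ee_pos: [575.0, -35.6, 229.7]
orientation: [1.882, 2.514, 0.001]
ft_force: [-0.2, 0.2, 0.6]
width: 37.0
```

Call:
carry_out:
  targets:
    - [[0,0,-7],[15,-8,0],40]
    - [[0,0,-14],[26.9,-13.3,0],40]
    - [[0,0,-21],[26.9,-13.3,0],40]
    - [[0,0,-28],[26.9,-13.3,0],40]
    - [[0,0,-35],[26.9,-13.3,-8],40]
    - [[0,0,-37],[26.9,-13.3,-25],40]
    - [[0,0,-37],[26.9,-13.3,-25],40]

```text
t: 22.97
ee_pos: [599.4, -48.3, 202.0]
orientation: [-2.578, -1.793, 0.004]
ft_force: [-0.9, -0.4, 0.2]
width: 40.1
```

```bash
python3 - <<'E'
from h import *
o=monitor.get_obs(); print(o["t"],o["ee_pos"],o["orientation"],o["ft_force"],o["moment"],o["width"])
crop("side",285,150,100,100,5,"s17.png")
E
```

```text
22.9667 [599.39359583 -48.27518487 201.97215038] [-2.57750719 -1.79250799  0.00388386] [-0.87574443 -0.35069276  0.23108235] [-0.07267968  0.05453315  0.00772762] 40.13862699414035
```

View pics/s17.png

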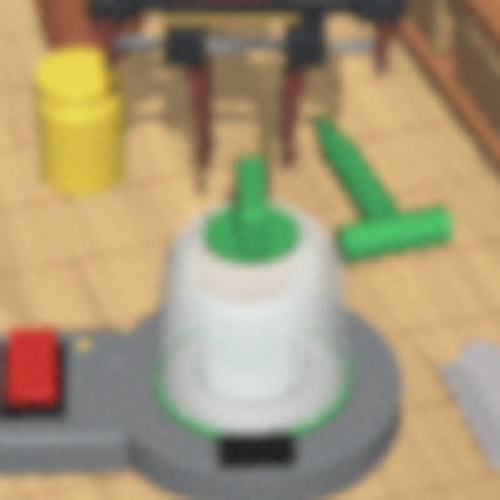

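Call:
carry_out:
  targets:
    - [[0,0,0],[0,0,-12],40]
    - [[0,0,0],[0,0,-28],40]
    - [[0,0,0],[0,0,-42],40]
    - [[0,0,0],[0,0,-48],40]
    - [[0,0,0],[0,0,-48],30]
    - [[0,0,0],[0,0,-48],22]
    - [[0,0,0],[0,0,-48],16]
    - [[0,0,0],[0,0,-48],10]
    - [[0,0,0],[0,0,-48],10]
    - [[0,0,0],[0,0,-48],10]

```text
t: 23.85
ee_pos: [601.9, -48.7, 156.8]
orientation: [2.576, 1.795, 0.003]
ft_force: [2.1, -0.8, 3.7]
width: 18.6
```

Call:
carry_out:
  targets:
    - [[0,0,0],[0,0,0],10]
    - [[0,0,0],[0,0,0],10]

```text
t: 24.02
ee_pos: [601.9, -48.7, 156.8]
orientation: [2.577, 1.795, 0.003]
ft_force: [2.3, -1.5, 5.1]
width: 18.8
```

```bash
python3 - <<'E'
from h import *
o=monitor.get_obs(); print(o["t"],o["ee_pos"],o["orientation"],o["ft_force"],o["moment"],o["width"])
E
```

```text
24.0167 [601.92182965 -48.68426343 156.7501498 ] [2.57657291e+00 1.79453520e+00 2.51922143e-03] [ 2.25153808 -1.51195947  5.11425216] [-0.172125   -0.15315345  0.40885543] 18.76550584645629
```

Call:
carry_out:
  targets:
    - [[0,0,-1],[0,0,0],10]
    - [[0,0,-2],[0,0,0],10]
    - [[0,0,-3],[0,0,0],10]
    - [[0,0,-3],[0,0,0],10]

```text
t: 24.35
ee_pos: [602.2, -48.9, 156.8]
orientation: [2.621, 1.727, 0.003]
ft_force: [2.6, -2.2, 5.3]
width: 19.8
```

```bash
python3 - <<'E'
from h import *
o=monitor.get_obs(); print(o["t"],o["ee_pos"],o["orientation"],o["ft_force"],o["moment"],o["width"])
E
```

```text
24.35 [602.23114429 -48.86956327 156.79444185] [2.62144218 1.72677143 0.002818  ] [ 2.55994508 -2.24289461  5.29018777] [-0.27685147 -0.31881115  1.09255955] 19.753789283110862
```

Call:
carry_out:
  targets:
    - [[0,0,0],[0,0,0],24]
    - [[0,0,0],[0,0,0],32]
    - [[0,0,0],[0,0,0],40]
    - [[0,0,0],[0,0,5],45]
    - [[0,0,0],[0,0,20],45]
    - [[0,0,0],[0,0,45],45]
    - [[0,0,5],[-5,3,75],45]
    - [[0,0,12],[-25,12,88],30]
    - [[0,0,19],[-50,25,88],15]
    - [[0,0,26],[-75,37,88],0]

```text
t: 25.18
ee_pos: [525.6, -11.3, 245.0]
orientation: [2.162, 2.278, 0.002]
ft_force: [-0.4, 1.7, 0.3]
width: 28.7
```

Call:
carry_out:
  targets:
    - [[0,0,7],[-20,10,0],0]
    - [[0,0,14],[-38,20,0],0]
    - [[0,0,21],[-48,25,0],0]
    - [[0,0,28],[-52,26.5,0],0]
    - [[0,0,35],[-52,26.5,-10],0]
    - [[0,0,42],[-52,26.5,-30],0]
    - [[0,0,49],[-52,26.5,-60],0]
    - [[0,0,56],[-52,26.5,-95],0]
    - [[0,0,63],[-52,26.5,-130],0]
    - [[0,0,70],[-52,26.5,-160],0]

```text
t: 26.02
ee_pos: [473.3, 15.0, 82.3]
orientation: [-0.464, -3.107, 0.0]
ft_force: [-0.2, -0.1, -0.0]
width: 0.5
```

```bash
python3 - <<'E'
from h import *
o=monitor.get_obs(); print(o["t"],o["ee_pos"],o["orientation"],o["ft_force"],o["moment"],o["width"])
crop("side",250,160,130,100,5,"s18.png")
from ov import run
run('t18')
E
```

```text
26.0167 [473.29176325  15.00071572  82.27818206] [-4.63709530e-01 -3.10657785e+00  7.69706526e-06] [-0.15416264 -0.14617111 -0.01368119] [-0.01021614 -0.00966751 -0.01768766] 0.45463620511401903
```

View pics/s18.png

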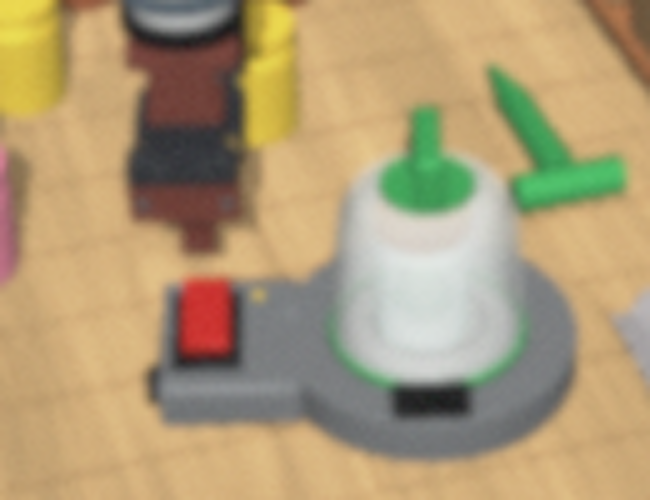

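View pics/t18.png

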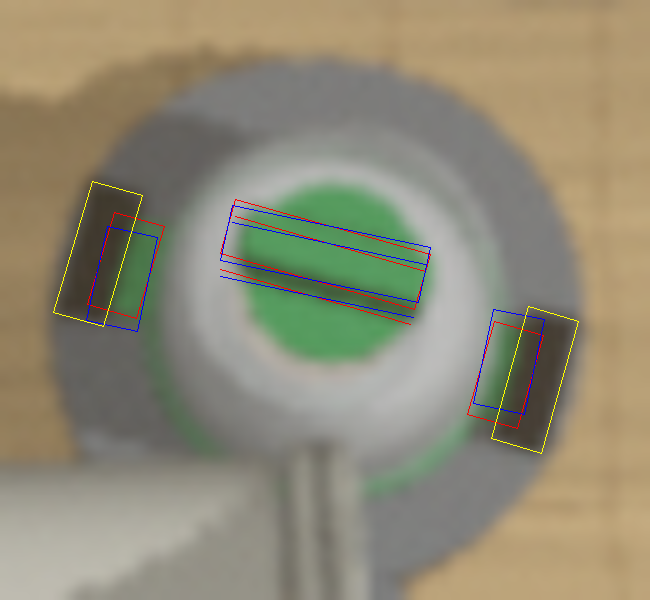

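Call:
carry_out:
  targets:
    - [[0,0,0],[0,0,-10],0]
    - [[0,0,0],[0,0,-20],0]
    - [[0,0,0],[0,0,-26],0]
    - [[0,0,0],[0,0,-30],0]
    - [[0,0,0],[0,0,-34],0]
    - [[0,0,0],[0,0,-37],0]
    - [[0,0,0],[0,0,-37],0]

```text
t: 26.75
ee_pos: [474.9, 15.6, 47.6]
orientation: [0.474, 3.104, 0.002]
ft_force: [-1.3, 5.8, 9.6]
width: 0.3
```

Call:
carry_out:
  targets:
    - [[0,0,0],[0,0,-0.6],0]
    - [[0,0,0],[0,0,-1.2],0]
    - [[0,0,0],[0,0,-1.2],0]

```text
t: 27.0
ee_pos: [475.0, 15.6, 47.3]
orientation: [0.474, 3.103, 0.002]
ft_force: [-3.8, 5.7, 21.0]
width: 0.5
```

Call:
carry_out:
  targets:
    - [[0,0,0],[0,0,5],0]
    - [[0,0,0],[0,0,25],0]
    - [[0,0,0],[0,0,60],0]
    - [[0,0,0],[0,0,100],0]
    - [[0,0,0],[-10,15,140],0]
    - [[0,0,0],[-25,40,170],0]
    - [[0,0,0],[-40,75,180],0]
    - [[0,0,0],[-50,110,180],0]
    - [[0,0,0],[-55,145,180],0]
    - [[0,0,0],[-55,165,180],0]

```text
t: 27.83
ee_pos: [418.0, 182.4, 226.6]
orientation: [0.472, 3.105, 0.002]
ft_force: [-0.0, -0.5, -0.2]
width: 0.4
```

```bash
python3 - <<'E'
from h import *
o=monitor.get_obs(); print(o["t"],o["ee_pos"],o["ft_force"],o["width"])
crop("side",250,160,130,100,5,"s19.png"); crop("top",240,130,160,120,5,"t19.png")
for n in("top","side"):
    im=vision.get_image(n); cv2.imwrite(f"pics/{n}_end.png",im[:,:,::-1])
    for q in("switch_press","jar","dome"):
        print(n,q,[(round(d["confidence"],2),w(n,d["point"]).round()) for d in place_of(q,n)[:2]])
E
```

```text
27.8333 [417.98878826 182.44851976 226.55819865] [-0.02221307 -0.45070627 -0.1858757 ] 0.40318276467929276
top switch_press [(0.48, array([473.,  14.,  51.]))]
top jar [(0.8, array([575., 250.,  -1.])), (0.7, array([351., 264.,   4.]))]
top dome [(0.91, array([601., -54.,  35.])), (0.63, array([754., 142.,  -3.]))]
side switch_press [(0.49, array([479.,  15.,  47.]))]
side jar [(0.71, array([355., 270.,  -0.])), (0.69, array([572., 255.,  -1.]))]
side dome [(0.76, array([600., -46.,  34.]))]
```

View pics/s19.png

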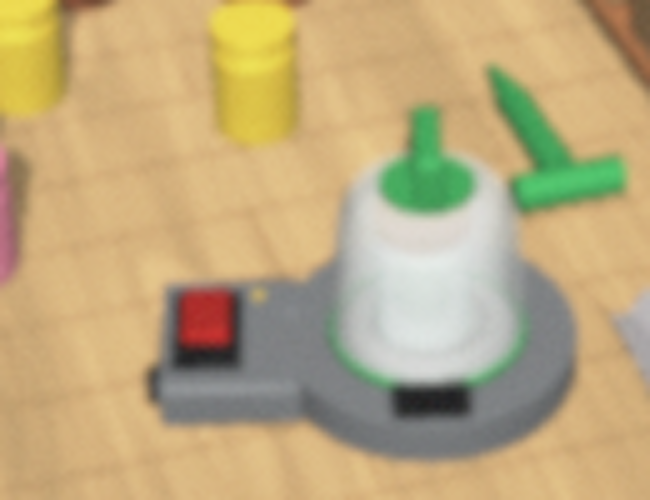

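View pics/t19.png

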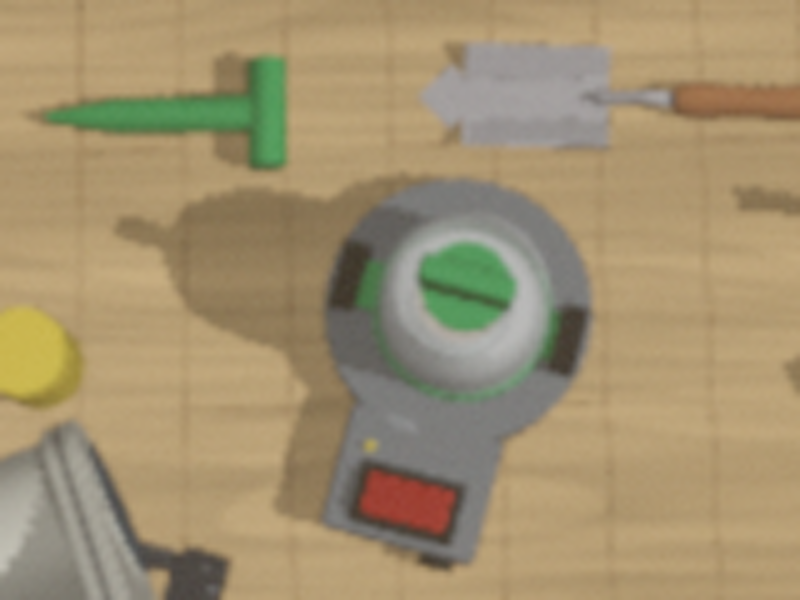

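View pics/side_end.png

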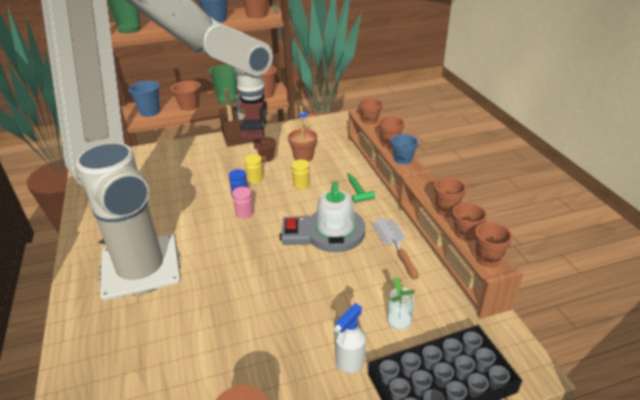

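```bash
python3 - <<'E'
from h import *
n="side";x,y,W,H,s=275,205,40,45,14
im=vision.get_image(n)[y:y+H,x:x+W,::-1]; im=cv2.resize(im,None,fx=s,fy=s,interpolation=cv2.INTER_CUBIC); raw=im.copy()
off=np.array([x,y]); a=np.radians(-17.3); X=np.array([np.cos(a),np.sin(a),0]);Y=np.array([-X[1],X[0],0])
def T(P): return tuple(int(v) for v in ((pix(n,P)-off+.5)*s-.5).round())
for th,col in((0,(255,0,0)),(0.1,(0,255,255)),(.4,(0,255,0))):
    P=[np.array([601,-46.5,46])+X*(-140+i)+Y*j*np.cos(th)+[0,0,j*np.sin(th)] for i,j in((15,30),(15,-30),(-15,-30),(-15,30))]
    cv2.polylines(im,[np.array([T(p) for p in P],np.int32)],True,col,1)
print(im.shape); cv2.imwrite("pics/s20.png",np.hstack([raw,im])[:, :]) if 2*im.shape[1]<=800 else cv2.imwrite("pics/s20.png",cv2.resize(np.hstack([raw,im]),(800,450)))
E
```

```text
(630, 560, 3)
```

View pics/s20.png

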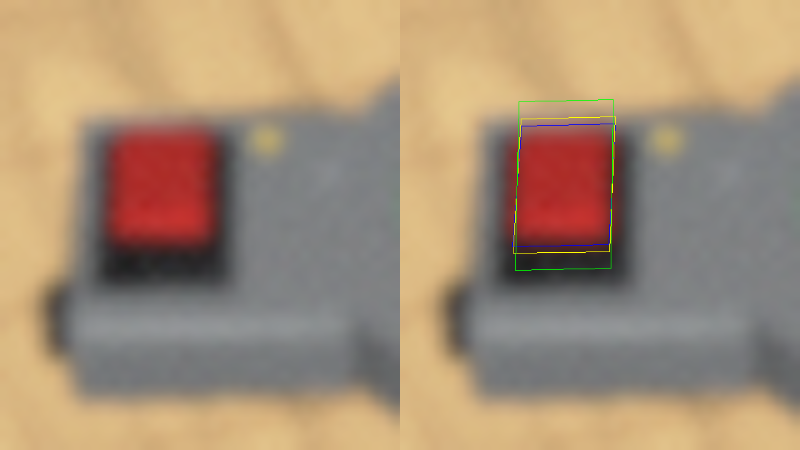

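```bash
python3 - <<'E'
from h import *
print(order.close_job()); print(monitor.get_obs()["t"])
E
```

```text
the job is handed in; nothing more can be done
None
the job is handed in; nothing more can be done
```

The job is handed in at about 28 s of the 66 s allowed: the jar is in the ring, the dome is locked over it and the propagator is switched on. No verdict was reported.

- **Jar:** I set it down upright on the heating plate until light contact (about 5 N). A picture taken before the dome went on showed it inside the ring, about 2 mm off centre.
- **Dome:** I lowered it over the jar until it touched, about 60 degrees anticlockwise of the keepers, then twisted it clockwise until the torque rose to about 0.9 N m. I gripped it again and twisted harder, to about 1.1 N m. The bar did not turn with the gripper, so I take it to be against the stop.
- **Disagreement on the angle:** measured by eye in the top picture, the bar lies at about 73 to 74 degrees and the keeper line at 72.5 degrees. That is within my measuring error of roughly 1 degree, but the picture alone doesn't show that the tabs are fully home; I relied on the torque.
- **Switch:** I pushed the rocker down until the force rose sharply to 21 N. The last side picture matches the outline of a level, fully-on rocker.
- **Other things:** nothing was knocked over, and the table looked unchanged in the last side picture, though I did not measure the other things again. The gripper was about 180 mm above the table and clear of everything when I handed in.

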